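# Clamp a cast stub in the capstan vice

## Task

Stand the straight round aluminium stub upright on the bed of the bench vice, between the moving jaw and the V jaw, and let go of it. Then wind the vice shut by pushing the spokes of its capstan round clockwise (seen from above), one spoke after another, until the stub is pressed upright into the V and held firmly. Feel for it and do not force it: the soft stub must not be crushed nor the spokes strained, and the other things on the bench stay where they are.

Things in the scene. Friction and masses are not known exactly. Their poses are not given: they have to be found in the camera images.
- stub_center (a point): the straight round sawn-off aluminium stub (a plain upright cylinder, 24 diameter, 53 high, about 60 g); the point is its centre, half-way up. It starts standing upright on the bench.
- stub: the same stub as a body; origin at the centre of its underside, z along its axis
- vice: grey capstan vice, bolted to the bench, 306 long, 72 wide (116 at the lugs). Origin on the bench under the capstan axis; x runs level from capstan to V jaw, z up. The V jaw (66 wide, top 56 above the bench, 120 degree V, its mouth 36 wide) is bolted fast in a slot of the bed, somewhere: the axis of a seated stub comes to lie 186 to 197 from the capstan axis, the mouth 3.5 further.
- bed (a point): point on top of the bed (72 wide, 12 above the bench), midway across it, 174 from the capstan axis: a good place to stand the stub, with room for fingers on either side of it across the vice. Axes as the vice's. The jaw then pushes the stub along the bed into the V.
- jaw_face (a point): middle of the steel face (50 wide, 30 high) of the moving jaw, looking along the vice's x. It starts 144 to 155 from the capstan axis and advances 10 mm per radian of capstan turn. It stays where it is left and cannot be pushed along directly. The jaw is 60 wide, its top 49 above the bench.
- hub (a point): fixed point on the capstan's vertical axis at spoke height, 66 above the bench; axes as the vice's. Capstan: hub of radius 25, top 86 above the bench; four level round steel spokes, 11 thick, 90 degrees apart, with black ball knobs 22 across. Below: round housing of radius 34, top 48 above the bench; beyond it rails 22 high and lugs 15 high.
- spoke_knob (a point): centre of the knob on one of the four spokes, 96 from the capstan axis; that spoke runs straight from the hub point to here; it turns with the capstan. Clockwise seen from above closes the vice; 1.9 to 4.3 rad are needed in all. The capstan stays where it is left.
- capstan: the capstan; origin at the vice's origin, x along the spoke of spoke_knob. Turning it free takes about 0.4 N m (6 N square to a spoke, 70 mm out). Once the stub is pinched the push climbs steeply, by 1 N (at 70 mm) per 7 N of squeeze, within about 0.1 rad: held firmly at 11 to 13 N of push, crushed (over 80 N of squeeze) from 17 N. On release it stays put and the squeeze settles to 40 N or less.
- jaw: the moving jaw; origin at the vice's origin when fully open, axes as the vice's
- bent_stub: bystander: bent grey cast off-cut, 27 x 67 x 17, lying (not the stub to clamp); to be left alone
- ring_nut: bystander: cast ribbed ring 33 x 24 x 34 on its edge; to be left alone
- bolt: bystander: hex bolt 50 long, lying; to be left alone
- tin: bystander: open round tin 66 across, 48 high; to be left alone
- hammer: bystander: cross-pein hammer, 314 long, lying along the left edge of the bench; to be left alone
- file: bystander: flat file with wooden handle, 305 long, lying along the right edge of the bench; to be left alone
- chisel: bystander: cold chisel 172 long, lying; to be left alone

How it is judged:
On the way:
1. the stub stands upright on the bed between the jaws, let go and not yet clamped (x of stub_center in the frame of vice between 0.15 and 0.2 m and y of stub_center in the frame of vice between -0.018 and 0.018 m and z of stub_center in the frame of vice between 0.034 and 0.043 m and angle between stub_center's own z axis and vertical below 0.1 rad and contact force between the fingers and stub below 0.2 N and contact force between jaw and stub below 3 N), for 0.2 s.
At the end, for the whole second after the job is handed in: The stub stands upright (within 0.1 rad) on the bed, at rest in the V (within 5 mm of the middle of the vice), pressed into it by the moving jaw with more than 15 N (x of stub_center in the frame of vice between 0.182 and 0.201 m and y of stub_center in the frame of vice between -0.005 and 0.005 m and z of stub_center in the frame of vice between 0.034 and 0.045 m and angle between stub_center's own z axis and vertical below 0.1 rad and contact force between jaw and stub above 15 N and linear speed of stub below 0.02 m/s); the robot touches nothing.
It fails at once if the stub is crushed: squeezed by the moving jaw with more than 80 N (contact force between jaw and stub above 80 N).
It fails at once if the capstan is pushed with more than 25 N (contact force between the fingers and capstan above 25 N).
It fails at once if another part of the robot than the fingers leans on the capstan with more than 25 N (contact force between the arm and capstan above 25 N).
It fails at once if a bystander is moved by more than 20 mm (distance of any of bent_stub, ring_nut, bolt, tin, chisel, hammer, file from where it was at the start of the episode above 0.02 m).
It also fails if it takes over 72 s, if anything falls off the work surface, if the arm or the gripper's body presses on something with over 40 N, if the wrist force passes 120 N, or if a joint passes its speed limit or range.

## Robot

A 6-joint arm with a two-finger parallel gripper is mounted at the origin on the work surface; the furniture and walls round the work are solid. World frame = base frame: x ahead of the robot, y to its left, z up, the work surface at z = 0. Lengths are in m, angles in rad, forces in N, time in s.
With the tool pointing down it reaches from about 0.35 to 0.925 m from the base axis. Payload 6.4 kg.
Tool frame: the origin (TCP) lies at the very end of the fingers, on their centre line; the grasp point (between the pads) lies 19 mm behind it; x points along the fingers, z is the direction in which the jaws open and shut, and the axes are right-handed (so a half turn about x gives the same grasp; the last joint's range is limited). The gripper opens to 94 mm and grips with 3 to 60 N. Pads are 16 mm wide; open, the fingers measure 119 mm over their backs; the gripper's body (75 mm by 177 mm) begins 78 mm behind the grasp point.
Start: joints at [-1.506, 0.245, 1.558, -0, 1.339, -0.174], TCP at [0.154, -0.632, 0.205] pointing down, gripper open.
Joint ranges: [-3.13, 3.13], [-1.02, 2.26], [0.13, 2.54], [-0.95, 4.09], [0.21, 2.88], [-2.74, 2.74]. Speed limits (rad/s): [2.57, 2.57, 3.14, 3.14, 3.14, 3.14].

## Interface

Orientations are given as a 3x3 rotation matrix whose columns are the frame's x, y, z axes.
In Python, from bench import manip, cams gives the robot as it stands.
- The arm moves only by the tool servo_tool, never from a script. Its argument "rows" is a list that holds one entry, the list of rows, each a list of 6 numbers: the shift along the tool's x, y, z in cm, then the turn, a rotation vector about the tool's x, y, z in rad. A call has 1 to 5 rows; each row is the pose to reach, as a shift and turn from the pose commanded when the call began, along the tool's axes at that moment; what a row does not reach only later rows make up. A row lasts 1/10 s, in which the tool goes at most 50 mm and 8.59 degrees, less where a joint would pass 70% of its speed; a pose out of reach is approached as far as the arm can. A call with a gripper value outside its range is refused whole. "hand" is the closure, from -1 (fully open) to 1 (shut), so that 0 is half open, set as the call begins (left out, the last holds). The fingers move at their own pace and stop on an object; "grip_force" is the grip in N (left out, the last holds). Time passes only in rows, so rows that repeat a pose let the fingers close. It gives the time, the measured TCP pose, the force and the opening at its end, in the units of the state.
- manip.get_obs(): the state, without advancing time (a new reading comes with each control period).
- cams.get_image(name): name is "scene" or "side" or "wrist"; returns a dict with "color" (480x640x3 uint8, blue, green, red), "range_z" (480x640 float32, m along the optical axis (not along the pixel's ray), 0 where there is no reading), "fx", "fy", "cx", "cy" (pixels), "world_from_camera" (4x4, takes a point from camera to world coordinates). Camera axes: x right, y down, z forward; pixel columns grow to the right and rows downward; lengths in m; the calibration is good to about 2 mm. A picture is of the moment at which its call begins.
- manip.close_job(): hands the job in, once; it reports no verdict.
The state is a dict: "clock": time; "joint_positions": joint angles; "joint_vel": joint speeds; "effort": joint torques, N m; "ee_pos": TCP position; "tool_rot": TCP orientation; "ft_force": force on the tool from outside, world axes, zero at the start; "moment": the same for the moment, N m; "gripper_width": finger opening in m.
Only numpy, scipy, OpenCV 4.12 (cv2) and the standard library are available. Lean on these libraries where they do the work, as an engineer would, in place of code of your own. Each camera call takes 0.05 s, during which the arm holds its last target.

## Working session

There is one attempt and no reset: what is moved stays moved. The work goes in short steps, Python scripts to look and compute and a tool call to move; the robot and the scene stay as the last step left them, time stands still between calls to the robot, and variables do not carry over. Pictures are saved under pics/ and viewed, and the job is handed in when it is done.

Besides the shell and the picture viewer there is one more tool, called as name([rows], argument=value, ...), one row to a line, values as JSON. servo_tool: Moves the arm, as the interface text tells. Its arguments: {"type":"object","properties":{"rows":{"type":"array","items":{"type":"array","items":{"type":"array","items":{"type":"number"}}}},"hand":{"type":"number"},"grip_force":{"type":"number"}},"required":["rows"]}

```bash
ls; mkdir -p pics; python3 - <<'E'
from bench import manip, cams
import cv2,numpy as np
o=manip.get_obs()
print({k:np.round(v,3) for k,v in o.items()})
for n in ["scene","side","wrist"]:
    d=cams.get_image(n)
    cv2.imwrite(f"pics/{n}0.png",d["color"])
    np.savez(f"{n}0.npz",**d)
    print(n,d["fx"],d["cx"],d["cy"],np.round(d["world_from_camera"],3))
E
```

```text
pics
{'clock': np.float64(0.0), 'joint_positions': array([-1.506,  0.246,  1.559, -0.   ,  1.339, -0.174]), 'joint_vel': array([-0.   ,  0.004,  0.002,  0.   ,  0.   ,  0.   ]), 'effort': array([ 1.0000e-03, -4.1584e+01, -3.1460e+01,  6.9000e-02,  3.3000e-02,
       -0.0000e+00]), 'ee_pos': array([ 0.154, -0.631,  0.204]), 'tool_rot': array([[-0.   ,  0.972,  0.236],
       [ 0.002,  0.236, -0.972],
       [-1.   ,  0.   , -0.002]]), 'ft_force': array([-0.045,  0.058,  0.055]), 'moment': array([-0.043,  0.074, -0.036]), 'gripper_width': np.float64(0.094)}
scene 502.7816598158562 322.1544111879109 241.74454453240355 [[-0.445  0.391 -0.806  1.366]
 [ 0.895  0.212 -0.392  0.407]
 [ 0.018 -0.896 -0.444  0.534]
 [ 0.     0.     0.     1.   ]]
side 478.8126942099511 312.14160364467375 239.0401395825353 [[-0.933 -0.226  0.28   0.201]
 [-0.359  0.531 -0.767  0.814]
 [ 0.024 -0.816 -0.577  0.715]
 [ 0.     0.     0.     1.   ]]
wrist 410.5822409454774 312.8323051380254 229.70121313795408 [[ 0.237 -0.945 -0.225  0.219]
 [-0.971 -0.231 -0.055 -0.616]
 [-0.     0.232 -0.973  0.384]
 [ 0.     0.     0.     1.   ]]
```

View pics/scene0.png

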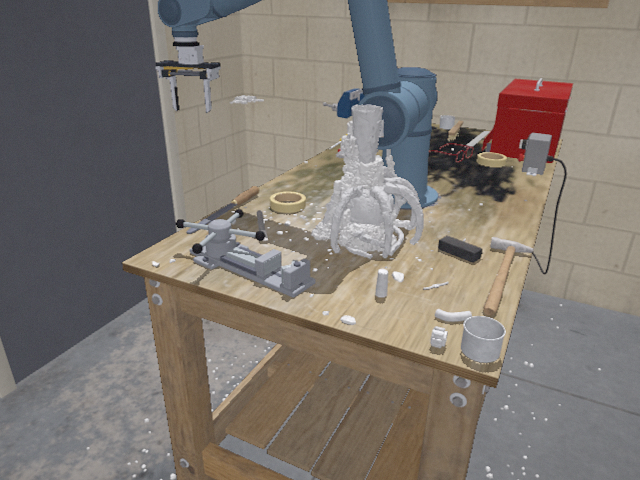

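View pics/side0.png

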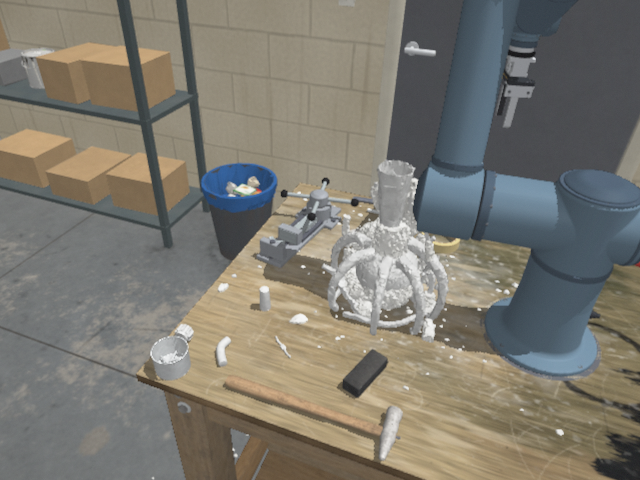

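View pics/wrist0.png

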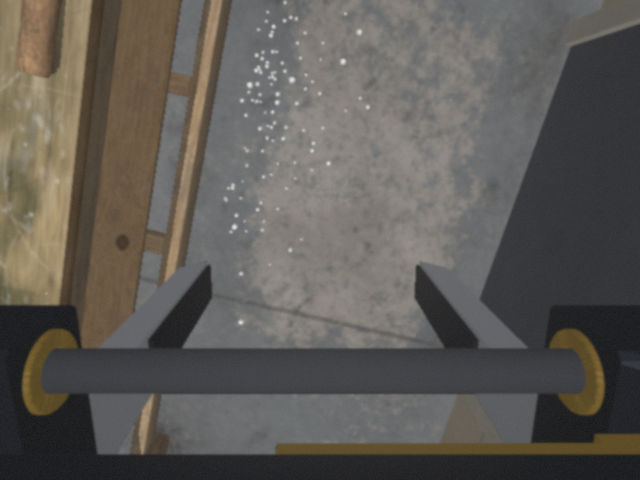

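The scene view shows the stub standing at (382,284), the vice with its capstan hub at (220,235) and V jaw at (295,275), and a large white sculpture in the middle of the bench at about (370,190). In the side view the stub is at (264,299) and the vice at (310,220). Next I'll enlarge both and measure.

```bash
cat > h.py <<'E'
import numpy as np,cv2
def load(n): return dict(np.load(n+".npz"))
def cloud(d):
    z=d["range_z"]; v,u=np.mgrid[0:480,0:640]
    P=np.stack([(u-d["cx"])/d["fx"]*z,(v-d["cy"])/d["fy"]*z,z,np.ones_like(z)],-1)
    W=P@d["world_from_camera"].T
    W=W[...,:3]; W[z==0]=np.nan
    return W
def proj(d,p):
    q=np.linalg.inv(d["world_from_camera"])@np.append(p,1)
    return np.array([d["fx"]*q[0]/q[2]+d["cx"],d["fy"]*q[1]/q[2]+d["cy"]])
def crop(d,u0,v0,u1,v1,s,f):
    c=d["color"][v0:v1,u0:u1]; c=cv2.resize(c,None,fx=s,fy=s,interpolation=cv2.INTER_CUBIC)
    cv2.imwrite(f,c)
E
python3 - <<'E'
from h import *
s=load("scene0");d=load("side0")
crop(s,165,195,325,305,5,"pics/sc_vice.png"); crop(d,245,165,385,275,5,"pics/sd_vice.png")
for n,(u,v) in [("scene",(382,284)),("side",(264,299))]:
    D=load(n+"0");W=cloud(D)
    w=W[v-22:v+22,u-14:u+14].reshape(-1,3); w=w[np.isfinite(w[:,0])&(w[:,2]>0.01)]
    print(n,len(w),w.min(0),w.max(0),np.median(w,0))
    t=w[w[:,2]>w[:,2].max()-.004]; print(" top",t.mean(0),len(t))
# height map
W=np.concatenate([cloud(s).reshape(-1,3),cloud(d).reshape(-1,3)]);W=W[np.isfinite(W[:,0])]
m=(W[:,0]>0)&(W[:,0]<1.1)&(W[:,1]>-.75)&(W[:,1]<.55)&(W[:,2]>-.02)&(W[:,2]<.6)
W=W[m]; W=W[np.argsort(W[:,2])]
img=np.zeros((600,560),np.float32)
r=((1.1-W[:,0])*500).astype(int); c=((.5-W[:,1])*450).astype(int); c=np.clip(c,0,559)
img[r,c]=W[:,2]+.03
cv2.imwrite("pics/hm.png",cv2.applyColorMap(np.clip(img*600,0,255).astype(np.uint8),cv2.COLORMAP_JET))
E
```

```text
scene 255 [0.54266729 0.13198088 0.0100053 ] [0.56356233 0.15403777 0.05536869] [0.55862185 0.14507044 0.03427716]
 top [0.55231006 0.14287076 0.05321259] 43
side 200 [0.53729664 0.1329582  0.01049307] [0.55755164 0.15517095 0.05615659] [0.54590891 0.14787245 0.03597937]
 top [0.54900005 0.14219201 0.0533299 ] 28
```

View pics/sc_vice.png

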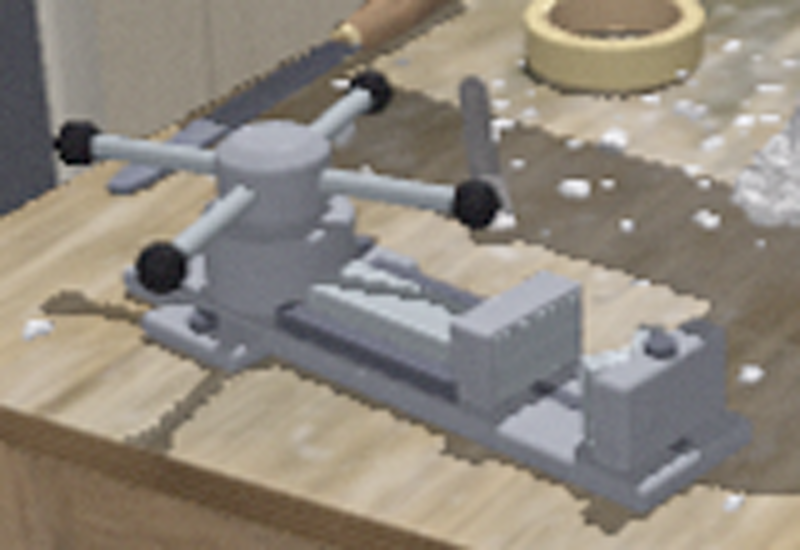

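View pics/sd_vice.png

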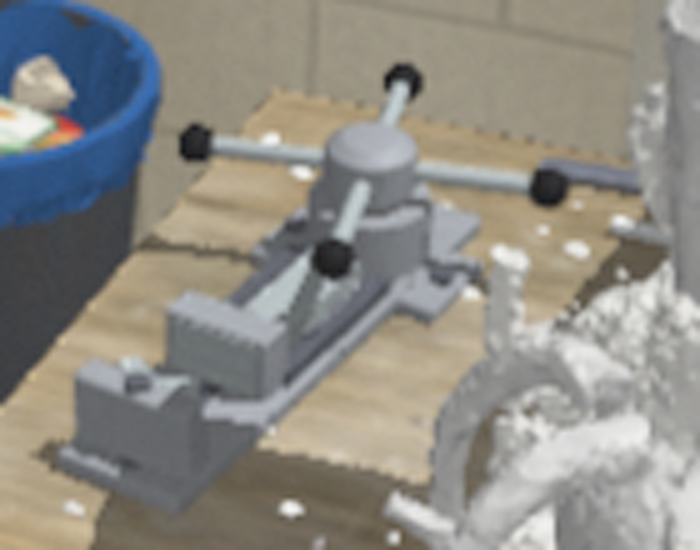

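View pics/hm.png

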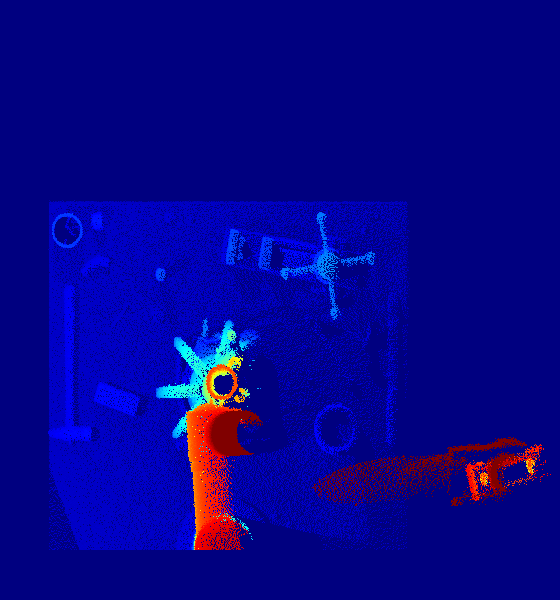

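```bash
python3 - <<'E'
from h import *
for n in ["scene","side"]:
    D=load(n+"0");W=cloud(D).reshape(-1,3);C=D["color"].reshape(-1,3).astype(int)
    ok=np.isfinite(W[:,0]);W=W[ok];C=C[ok]
    near=(abs(W[:,0]-.57)<.16)&(W[:,1]<-.0)&(W[:,1]>-.36)
    k=near&(C.max(1)<60)&(W[:,2]>.055)&(W[:,2]<.085)
    X=W[k]
    from scipy.cluster.hierarchy import fcluster,linkage
    l=fcluster(linkage(X,'single'),.015,'distance')
    for i in np.unique(l):
        if (l==i).sum()>8: print(n,"knob",X[l==i].mean(0),(l==i).sum())
    t=W[near&(W[:,2]>.08)&(W[:,2]<.095)&(np.hypot(W[:,0]-.572,W[:,1]+.225)<.04)]
    print(n,"hubtop",t.mean(0),len(t),t.min(0),t.max(0))
    for zz in [(.0465,.052),(.053,.060)]:
        t=W[near&(W[:,2]>zz[0])&(W[:,2]<zz[1])&(W[:,1]>-.12)&(W[:,0]>.5)]
        if len(t)>5:
            (c,sz,a)=cv2.minAreaRect(t[:,:2].astype(np.float32)); print(n,zz,len(t),t.mean(0),c,sz,a)
    # sculpture
    t=W[(np.hypot(W[:,0]-.334,W[:,1]-.007)<.2)&(W[:,2]>.02)&(W[:,2]<.42)&(W[:,0]>.25)]
    for z in np.arange(0,.42,.05):
        q=t[(t[:,2]>z)&(t[:,2]<z+.05)]
        if len(q): print(n,"sc z%.2f"%z,np.round(np.percentile(q,[1,99],axis=0)[:,:2].ravel(),3),len(q))
print(cloud(load("scene0"))[217,260:264],cloud(load("scene0"))[230:236,263])
E
```

```text
scene knob [ 0.59100871 -0.32297546  0.06867185] 50
scene knob [ 0.66930576 -0.21135215  0.06889063] 71
scene knob [ 0.55991398 -0.13307453  0.06899611] 66
scene knob [ 0.47861621 -0.24081348  0.06914467] 34
scene hubtop [ 0.57406526 -0.22712634  0.08336377] 145 [ 0.55200739 -0.251032    0.08018828] [ 0.59324317 -0.2086289   0.08777181]
scene (0.0465, 0.052) 324 [ 0.60254697 -0.0573025   0.04922188] (0.600168764591217, -0.054580606520175934) (0.09673625230789185, 0.06814824044704437) 80.77955627441406
scene (0.053, 0.06) 47 [ 0.60698196 -0.01451607  0.05480816] (0.6085888147354126, -0.016102034598588943) (0.01630137301981449, 0.055415600538253784) 76.17280578613281
scene sc z0.00 [ 0.298 -0.073  0.456  0.2  ] 1032
scene sc z0.05 [ 0.309 -0.06   0.457  0.15 ] 1895
scene sc z0.10 [ 0.255 -0.039  0.444  0.136] 2184
scene sc z0.15 [ 0.252 -0.051  0.436  0.049] 1202
scene sc z0.20 [ 0.262 -0.035  0.385  0.074] 1085
scene sc z0.25 [ 0.255 -0.041  0.378  0.084] 1409
scene sc z0.30 [ 0.252 -0.034  0.369  0.075] 1269
scene sc z0.35 [ 0.251 -0.047  0.277  0.034] 763
scene sc z0.40 [ 0.251 -0.0
[... 817 characters left out ...]
.434  0.137] 2835
side sc z0.15 [ 0.252 -0.023  0.431  0.048] 1610
side sc z0.20 [ 0.252 -0.019  0.38   0.077] 972
side sc z0.25 [ 0.251 -0.035  0.373  0.084] 1555
side sc z0.30 [ 0.251 -0.026  0.365  0.077] 1182
side sc z0.35 [ 0.25  -0.006  0.271  0.035] 366
side sc z0.40 [ 0.25  -0.011  0.272  0.02 ] 148
[[ 0.37454366 -0.25356676  0.01620051]
 [ 0.37197621 -0.25222035  0.01550116]
 [ 0.36921998 -0.25098976  0.01470535]
 [ 0.35843603 -0.2550218   0.00973726]] [[ 0.43092642 -0.20883265  0.0125872 ]
 [ 0.43843653 -0.20399871  0.01407544]
 [ 0.55025085 -0.13047393  0.07433251]
 [ 0.55501912 -0.12743041  0.07464987]
 [ 0.55418259 -0.12807831  0.07180159]
 [ 0.55440046 -0.12803185  0.06954651]]
```

```bash
python3 - <<'E'
from h import *
W=np.concatenate([cloud(load(n+"0")).reshape(-1,3) for n in("scene","side")]);W=W[np.isfinite(W[:,0])]
sc=W[(W[:,0]>.2)&(W[:,0]<.5)&(abs(W[:,1])<.25)&(W[:,2]>.008)]
for z in np.arange(.3,.5,.02):
    q=sc[(sc[:,2]>z)&(sc[:,2]<z+.02)&(sc[:,0]>.28)]
    print(round(z,2),len(q),q.max(0) if len(q) else '')
p=np.array([.5507,.143])
b=sc[(sc[:,2]>.09)&(sc[:,0]>.28)]
f=sc[(sc[:,2]>.008)]
for a in range(-90,91,15):
    t=np.radians(a);e=np.array([np.cos(t),np.sin(t)]);n=np.array([-e[1],e[0]])
    def d(c,h1,h2):
        u=np.abs((c[:,:2]-p)@e)-h1;v=np.abs((c[:,:2]-p)@n)-h2
        return np.hypot(np.maximum(u,0),np.maximum(v,0)).min()
    print(a,"body %.3f fingers %.3f"%(d(b,.0885,.0375),d(f,.06,.012)))
E
```

```text
0.3 1099 [0.37060437 0.05718483 0.31991077]
0.32 58 [0.28596312 0.0510523  0.33869352]
0.34 0 
0.36 0 
0.38 0 
0.4 0 
0.42 0 
0.44 0 
0.46 0 
0.48 0 
-90 body 0.082 fingers 0.061
-75 body 0.095 fingers 0.059
-60 body 0.091 fingers 0.051
-45 body 0.079 fingers 0.036
-30 body 0.058 fingers 0.023
-15 body 0.040 fingers 0.013
0 body 0.039 fingers 0.013
15 body 0.044 fingers 0.013
30 body 0.040 fingers 0.025
45 body 0.039 fingers 0.040
60 body 0.055 fingers 0.052
75 body 0.076 fingers 0.059
90 body 0.082 fingers 0.061
```

servo_tool([
  [[-1,3.4,-2.7,0,0,0],[-2,6.9,-5.4,0,0,0],[-3,10.3,-8.0,0,0,0],[-4,13.7,-10.7,0,0,0],[-5,17.2,-13.4,0,0,0]],
])

```text
clock: 0.65
ee_pos: [0.2898, -0.4591, 0.2555]
tool_rot: [[-0.0, 0.972, 0.236], [0.0, 0.236, -0.972], [-1.0, 0.0, -0.0]]
ft_force: [-0.3, -0.1, 0.0]
gripper_width: 0.094
```

servo_tool([
  [[-1,3.4,-2.7,0,0,0],[-2,6.9,-5.4,0,0,0],[-3,10.3,-8.0,0,0,0],[-4,13.7,-10.7,0,0,0],[-5,17.2,-13.4,0,0,0]],
])

```text
clock: 1.15
ee_pos: [0.4253, -0.2881, 0.3057]
tool_rot: [[-0.0, 0.972, 0.236], [0.0, 0.236, -0.972], [-1.0, -0.0, -0.0]]
ft_force: [-0.1, 0.0, 0.5]
gripper_width: 0.094
```

servo_tool([
  [[0,3.4,-2.7,-0.14,0,0],[0,6.9,-5.4,-0.28,0,0],[0,10.3,-8.0,-0.42,0,0],[0,13.7,-10.7,-0.56,0,0],[0,17.2,-13.4,-0.7,0,0]],
])

```text
clock: 1.65
ee_pos: [0.5607, -0.1172, 0.3052]
tool_rot: [[-0.0, 0.586, 0.81], [0.0, 0.81, -0.586], [-1.0, -0.0, -0.0]]
ft_force: [-0.4, 0.4, 0.4]
gripper_width: 0.0941
```

servo_tool([
  [[0,0,0,-0.15,0,0],[0,0,0,-0.3,0,0],[0,0,0,-0.45,0,0],[0,0,0,-0.45,0,0]],
])

```text
clock: 2.05
ee_pos: [0.5599, -0.1187, 0.305]
tool_rot: [[-0.001, 0.181, 0.983], [0.0, 0.983, -0.181], [-1.0, 0.0, -0.001]]
ft_force: [-0.3, -0.6, -0.1]
gripper_width: 0.0939
```

```bash
python3 - <<'E'
from bench import cams
from h import *
for n in ["wrist","side"]:
    d=cams.get_image(n); np.savez(n+"1.npz",**d); cv2.imwrite(f"pics/{n}1.png",d["color"])
E
```

```text
(no output)
```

View pics/wrist1.png

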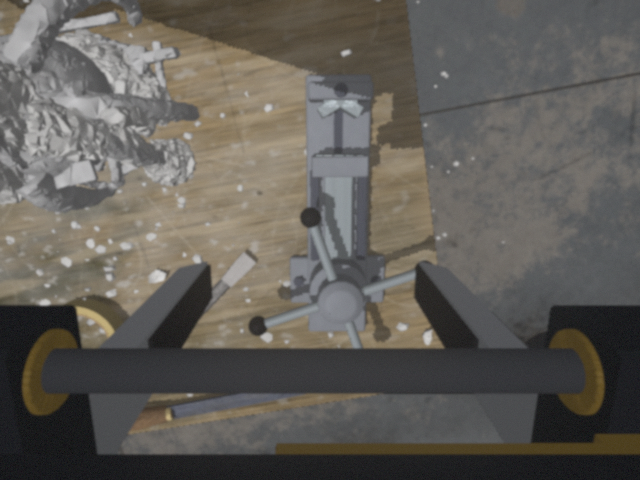

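View pics/side1.png

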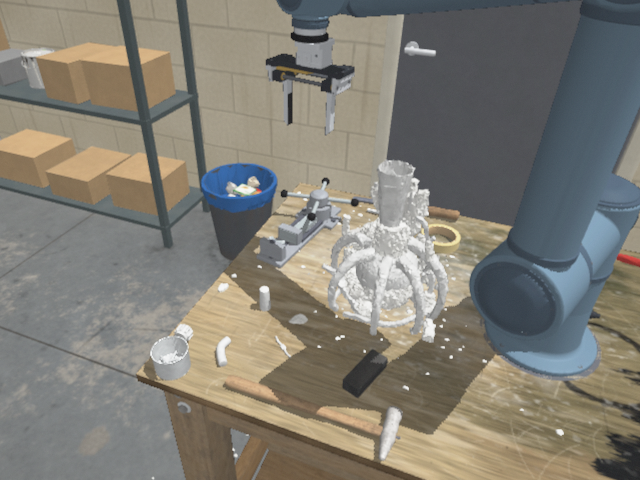

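The wrist view shows the vice top-down: hub (340,300), knobs (311,216), (258,325), (422,270), moving jaw (340,165), V mouth (340,108), and the chisel at (235,270) beside the capstan.

```bash
python3 - <<'E'
from h import *
d=load("wrist1");W=cloud(d)
crop(d,240,60,440,360,2.6,"pics/w1c.png")
def ray(u,v,z):
    M=d["world_from_camera"]; r=M[:3,:3]@np.array([(u-d["cx"])/d["fx"],(v-d["cy"])/d["fy"],1]); o=M[:3,3]
    return o+r*(z-o[2])/r[2]
for nm,u,v,z in [("hub",340,301,.086),("k1",311,216,.068),("k2",258,325,.068),("k3",422,270,.068),("Vtip",341,115,.056),("jawL",314,176,.049),("jawR",367,176,.049),("VL",307,147,.056)]:
    print(nm,ray(u,v,z)[:2],"range:",W[v,u])
X=W.reshape(-1,3); X=X[np.isfinite(X[:,0])]
n=(X[:,0]>.5)&(X[:,0]<.68)&(X[:,1]>-.3)&(X[:,1]<.05)
h=X[n&(X[:,2]>.08)&(X[:,2]<.1)]; print("hubtop",h.mean(0),cv2.minEnclosingCircle(h[:,:2].astype(np.float32)),len(h))
for lo,hi,y0 in [(.045,.053,-.12),(.053,.06,-.06)]:
    t=X[n&(X[:,2]>lo)&(X[:,2]<hi)&(X[:,1]>y0)]; print(lo,len(t),t.mean(0),cv2.minAreaRect(t[:,:2].astype(np.float32)))
E
```

```text
hub [ 0.56918548 -0.22777605] range: [ 0.56917708 -0.22830939  0.08478375]
k1 [ 0.55510463 -0.13713214] range: [ 0.55548779 -0.13521981  0.07747577]
k2 [ 0.47528769 -0.24739085] range: [ 0.47676323 -0.24442493  0.07435544]
k3 [ 0.66110211 -0.21640968] range: [ 0.60858169 -0.1202276   0.31320483]
Vtip [ 0.60304625 -0.04308827] range: [ 0.60626609 -0.04205     0.01167138]
jawL [ 0.56526821 -0.09910164] range: [ 0.56525665 -0.09918136  0.04824529]
jawR [ 0.62039066 -0.10919644] range: [ 0.62452003 -0.1139755   0.01190316]
VL [ 0.56363735 -0.06795992] range: [ 0.5627967  -0.06946301  0.01262108]
hubtop [ 0.56910854 -0.23117582  0.08348134] ((0.5686131119728088, -0.23228591680526733), 0.023586174473166466) 1239
0.045 2722 [ 0.59981137 -0.05538694  0.04961236] ((0.5994685292243958, -0.057180508971214294), (0.09539979696273804, 0.06460246443748474), 79.48771667480469)
0.053 244 [ 0.60684832 -0.01903498  0.05517846] ((0.6061707139015198, -0.018965883180499077), (0.01471574418246746, 0.061995118856430054), 80.78172302246094)
```

View pics/w1c.png

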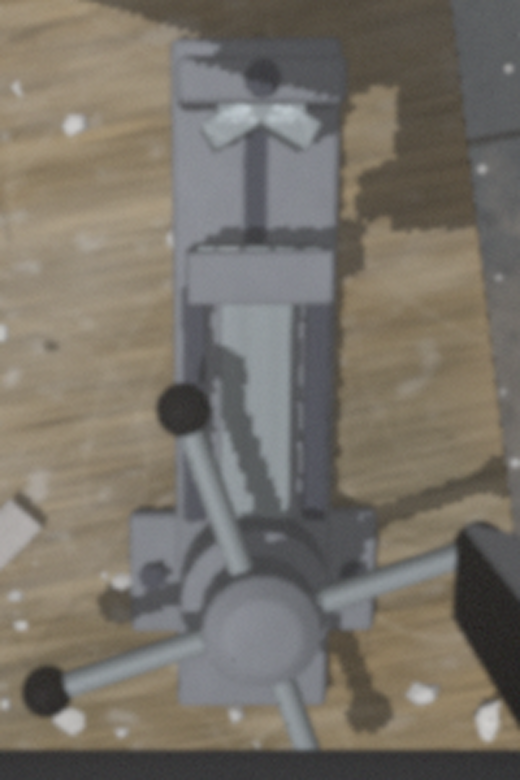

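servo_tool([
  [[1,4.8,-1.1,0,0,0],[2,9.6,-2.2,0,0,0],[3,14.4,-3.4,0,0,0],[4,19.2,-4.5,0,0,0],[5,23.5,-5.6,0,0,0]],
], hand=-0.28)

```text
clock: 2.65
ee_pos: [0.5471, 0.1242, 0.2553]
tool_rot: [[0.001, 0.184, 0.983], [0.0, 0.983, -0.184], [-1.0, 0.0, 0.001]]
ft_force: [0.7, -0.1, 0.2]
gripper_width: 0.0608
```

servo_tool([
  [[3,1,0,0,0,0],[6,1.9,0,0,0,0],[6,1.9,0,0,0,0]],
])

```text
clock: 2.95
ee_pos: [0.5478, 0.1417, 0.1908]
tool_rot: [[-0.009, 0.181, 0.983], [-0.0, 0.983, -0.182], [-1.0, -0.002, -0.009]]
ft_force: [0.0, 0.3, -0.0]
gripper_width: 0.06
```

```bash
python3 - <<'E'
from bench import cams
from h import *
for n in ["wrist"]:
    d=cams.get_image(n); np.savez(n+"2.npz",**d); cv2.imwrite(f"pics/{n}2.png",d["color"])
W=cloud(d);X=W.reshape(-1,3);X=X[np.isfinite(X[:,0])]
t=X[(np.hypot(X[:,0]-.551,X[:,1]-.142)<.03)&(X[:,2]>.048)&(X[:,2]<.06)]
print(len(t),t.mean(0),cv2.minEnclosingCircle(t[:,:2].astype(np.float32)))
E
```

```text
488 [0.55132522 0.14186553 0.05286454] ((0.5512338280677795, 0.14122480154037476), 0.010172957554459572)
```

View pics/wrist2.png

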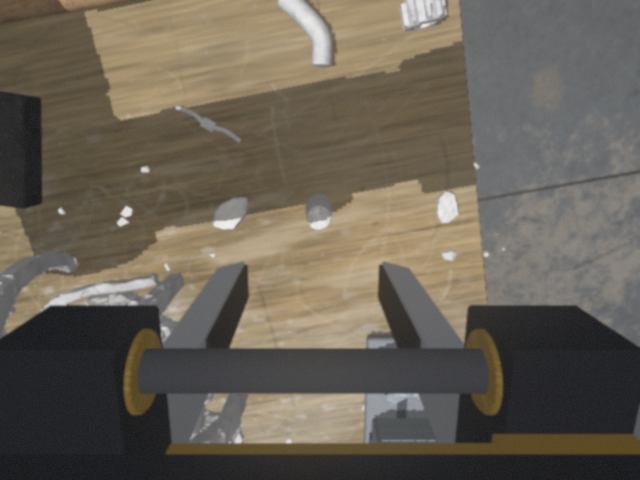

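The stub's top is at (318,208), centred between the fingers to within 4 mm, with nothing in the way. I'm descending.

servo_tool([
  [[3,0,0.35,0,0,0],[6,0,0.35,0,0,0],[9,0,0.35,0,0,0],[12,0,0.35,0,0,0],[12,0,0.35,0,0,0]],
])

```text
clock: 3.5
ee_pos: [0.5526, 0.1393, 0.0733]
tool_rot: [[-0.005, 0.183, 0.983], [-0.0, 0.983, -0.183], [-1.0, -0.001, -0.005]]
ft_force: [-0.1, 1.2, -0.7]
gripper_width: 0.0599
```

servo_tool([
  [[1.5,0.1,-0.1,0,0,0],[3,0.2,-0.1,0,0,0],[4.5,0.2,-0.1,0,0,0],[5.8,0.2,-0.1,0,0,0],[5.8,0.2,-0.1,0,0,0]],
])

```text
clock: 4.0
ee_pos: [0.552, 0.1424, 0.0151]
tool_rot: [[-0.004, 0.181, 0.983], [-0.0, 0.983, -0.181], [-1.0, -0.001, -0.004]]
ft_force: [-1.4, 0.3, 0.5]
gripper_width: 0.0602
```

```bash
python3 - <<'E'
from bench import cams,manip
from h import *
for n in ["wrist"]:
    d=cams.get_image(n); np.savez(n+"3.npz",**d); cv2.imwrite(f"pics/{n}3.png",d["color"])
o=manip.get_obs(); print(o["ee_pos"],o["tool_rot"],o["ft_force"])
E
```

```text
[0.55285781 0.14250278 0.01626455] [[-2.37612005e-03  1.81016478e-01  9.83477193e-01]
 [-1.31902679e-04  9.83479904e-01 -1.81017296e-01]
 [-9.99997168e-01 -5.59842103e-04 -2.31298976e-03]] [ 0.22316252  0.11320053 -0.50987985]
```

View pics/wrist3.png

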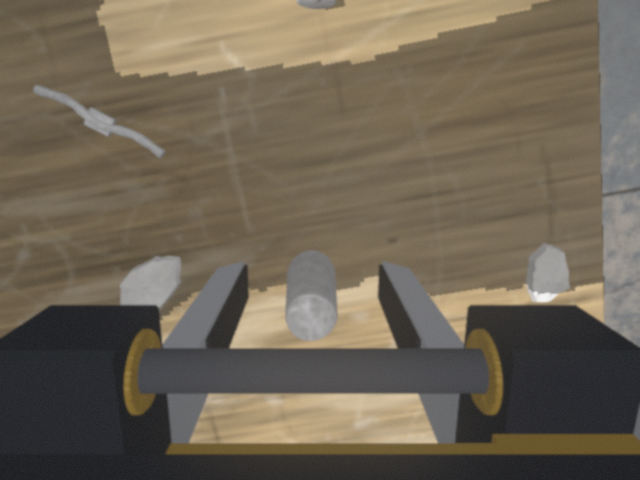

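The stub is centred between the fingers, its top at (311,315). Closing now.

servo_tool([
  [[0,0,0,0,0,0],[0,0,0,0,0,0],[0,0,0,0,0,0],[0,0,0,0,0,0],[0,0,0,0,0,0]],
], hand=1, grip_force=15)

```text
clock: 4.55
ee_pos: [0.5538, 0.1426, 0.0177]
tool_rot: [[0.0, 0.181, 0.983], [0.0, 0.983, -0.181], [-1.0, 0.0, 0.0]]
ft_force: [-0.9, -0.7, 0.3]
gripper_width: 0.0237
```

servo_tool([
  [[-2,0,0,0,0,0],[-5,0,0,0,0,0],[-8,0,0,0,0,0],[-11,0,0,0,0,0],[-12,0,0,0,0,0]],
])

```text
clock: 5.05
ee_pos: [0.5557, 0.1427, 0.1409]
tool_rot: [[0.006, 0.181, 0.983], [0.0, 0.983, -0.181], [-1.0, 0.001, 0.006]]
ft_force: [1.1, 0.6, 0.0]
gripper_width: 0.0214
```

servo_tool([
  [[0,-2,0.9,0,0,0],[0,-6,2.5,0,0,0],[0,-10,4.2,0,0,0],[0,-14,5.9,0,0,0],[0,-16,6.8,0,0,0]],
])

```text
clock: 5.55
ee_pos: [0.5914, -0.03, 0.1362]
tool_rot: [[-0.001, 0.183, 0.983], [-0.0, 0.983, -0.183], [-1.0, -0.0, -0.001]]
ft_force: [-0.4, -0.2, 0.1]
gripper_width: 0.0215
```

servo_tool([
  [[0,-2,0.8,0,0,0],[0,-3,1.3,0,0,0],[0,-3,1.3,0,0,0]],
])

```text
clock: 5.85
ee_pos: [0.5988, -0.0598, 0.1365]
tool_rot: [[-0.001, 0.183, 0.983], [0.0, 0.983, -0.183], [-1.0, 0.0, -0.001]]
ft_force: [-0.3, 0.8, -0.9]
gripper_width: 0.0212
```

```bash
python3 - <<'E'
from bench import cams,manip
from h import *
for n in ["wrist","scene"]:
    d=cams.get_image(n); np.savez(n+"4.npz",**d); cv2.imwrite(f"pics/{n}4.png",d["color"])
crop(d,165,150,345,305,4.4,"pics/sc4.png")
o=manip.get_obs(); print(o["clock"],o["ee_pos"],o["tool_rot"],o["ft_force"])
E
```

```text
5.95 [ 0.59858563 -0.05825704  0.13678779] [[-1.13653460e-03  1.80745794e-01  9.83529189e-01]
 [ 6.98877190e-04  9.83529728e-01 -1.80745085e-01]
 [-9.99999110e-01  4.81943072e-04 -1.24413468e-03]] [ 0.53928514  0.57684801 -0.62255819]
```

View pics/wrist4.png

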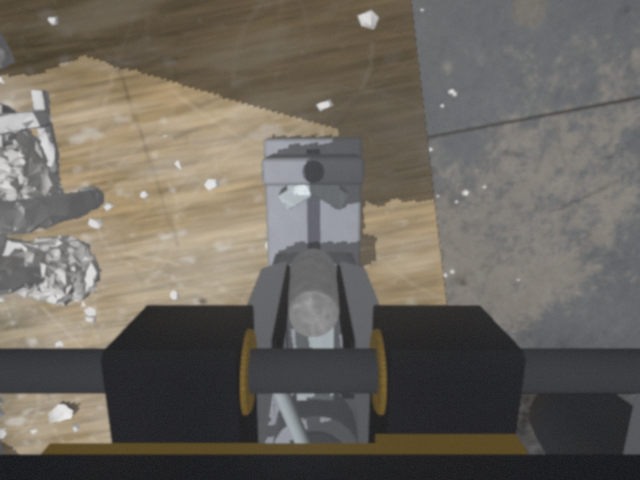

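View pics/sc4.png

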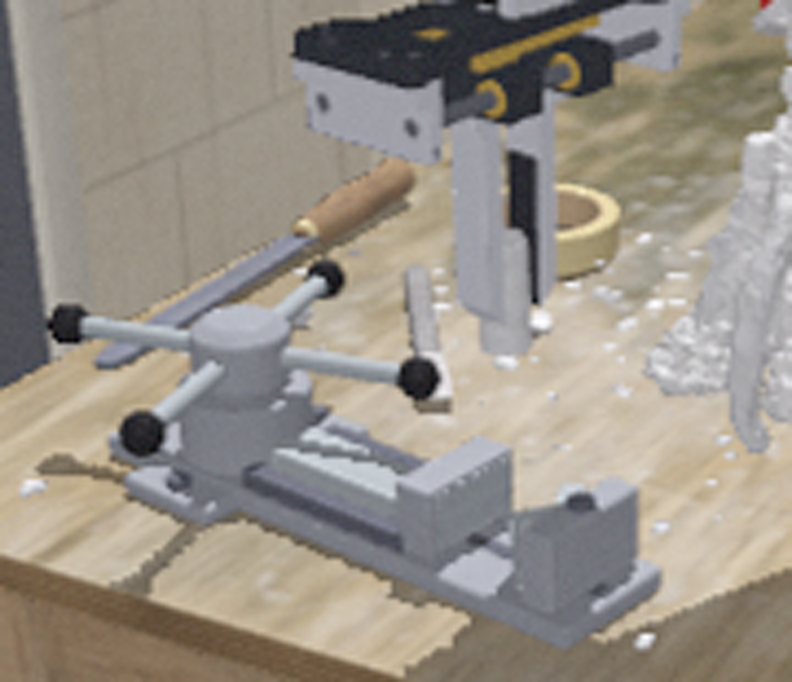

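```bash
python3 - <<'E'
from h import *
hub=np.array([.569,-.230]);t=np.radians(80);ex=np.array([np.cos(t),np.sin(t)]);ey=np.array([-ex[1],ex[0]])
def V(p): q=np.asarray(p)[...,:2]-hub; return np.round(np.stack([q@ex,q@ey],-1)*1000,1)
for n in ["wrist1","scene0","side0","wrist4"]:
    X=cloud(load(n)).reshape(-1,3);X=X[np.isfinite(X[:,0])]
    q=X[:,:2]-hub;a=q@ex;b=q@ey
    j=(abs(b)<32)&(abs(b)<.03)&(X[:,2]>.044)&(X[:,2]<.0525)&(a>.11)&(a<.165)
    v=(abs(b)<.034)&(X[:,2]>.052)&(X[:,2]<.058)&(a>.18)&(a<.25)
    bd=(X[:,2]>.008)&(X[:,2]<.016)&(a>.15)&(a<.19)&(abs(b)<.04)
    print(n,"jaw a",np.percentile(a[j],[2,98]).round(4) if j.any() else'', "b",np.percentile(b[j],[2,98]).round(4) if j.any() else '',"V a",np.percentile(a[v],[2,98]).round(4) if v.any() else '',"b",np.percentile(b[v],[2,98]).round(4) if v.any() else '', "bed b",np.percentile(b[bd],[1,99]).round(4) if bd.any() else '', np.median(X[bd,2]).round(4))
print(V([.5986,-.0583]))
E
```

```text
wrist1 jaw a [0.128  0.1498] b [-0.0285  0.0285] V a [0.2066 0.2215] b [-0.0302  0.0289] bed b [-0.0355  0.0349] 0.012
scene0 jaw a [0.1306 0.1528] b [-0.0297  0.0277] V a [0.2099 0.226 ] b [-0.0316  0.0292] bed b [-0.0368  0.0182] 0.0122
side0 jaw a [0.129  0.1519] b [-0.027   0.0289] V a [0.2087 0.2232] b [-0.0258  0.0266] bed b [-0.0293  0.0384] 0.0116
wrist4 jaw a [0.149  0.1506] b [-0.0253  0.0184] V a [0.2073 0.2215] b [-0.0299  0.029 ] bed b [-0.0353  0.0349] 0.012
[174.2   0.7]
```

Bed frame check: the stub is at x 174, y +1 mm, and the jaw face is at about 151 mm. The way down is clear.

servo_tool([
  [[2,0,0,0,0,0],[4.5,0,0,0,0,0],[7,0,0,0,0,0],[9,0,0,0,0,0],[9.5,0,0,0,0,0]],
])

```text
clock: 6.45
ee_pos: [0.5968, -0.0571, 0.0396]
tool_rot: [[-0.005, 0.179, 0.984], [0.002, 0.984, -0.179], [-1.0, 0.001, -0.005]]
ft_force: [-0.1, -0.3, -1.6]
gripper_width: 0.0216
```

servo_tool([
  [[0.3,0,0,0,0,0],[0.6,0,0,0,0,0],[0.7,0,0,0,0,0],[0.7,0,0,0,0,0]],
])

```text
clock: 6.85
ee_pos: [0.5996, -0.0591, 0.0363]
tool_rot: [[0.001, 0.181, 0.983], [-0.0, 0.983, -0.181], [-1.0, -0.0, 0.001]]
ft_force: [0.3, -0.5, -0.1]
gripper_width: 0.0213
```

servo_tool([
  [[0.15,0,0,0,0,0],[0.3,0,0,0,0,0],[0.4,0,0,0,0,0],[0.4,0,0,0,0,0]],
])

```text
clock: 7.25
ee_pos: [0.5988, -0.059, 0.0312]
tool_rot: [[-0.0, 0.181, 0.983], [0.0, 0.983, -0.181], [-1.0, 0.0, -0.0]]
ft_force: [-0.8, 0.2, -1.8]
gripper_width: 0.0211
```

servo_tool([
  [[0.1,0,0,0,0,0],[0.1,0,0,0,0,0],[0.1,0,0,0,0,0]],
])

```text
clock: 7.55
ee_pos: [0.599, -0.059, 0.0304]
tool_rot: [[-0.0, 0.181, 0.983], [0.0, 0.983, -0.181], [-1.0, 0.0, -0.0]]
ft_force: [-0.0, 0.6, -1.4]
gripper_width: 0.0215
```

servo_tool([
  [[0.1,0,0,0,0,0],[0.1,0,0,0,0,0],[0.1,0,0,0,0,0]],
])

```text
clock: 7.85
ee_pos: [0.5992, -0.0591, 0.0301]
tool_rot: [[0.0, 0.181, 0.984], [-0.0, 0.984, -0.181], [-1.0, -0.0, 0.0]]
ft_force: [-3.1, 0.4, 6.3]
gripper_width: 0.0219
```

```bash
python3 - <<'E'
from bench import cams,manip
from h import *
for n in ["side","scene"]:
    d=cams.get_image(n); np.savez(n+"5.npz",**d)
    if n=="scene": crop(d,165,150,345,305,4.4,"pics/sc5.png")
    else: crop(d,245,165,385,275,5,"pics/sd5.png")
o=manip.get_obs(); print(o["clock"],o["ee_pos"],o["ft_force"])
E
```

```text
7.95 [ 0.59923563 -0.05906005  0.03012648] [-2.53786412  0.760099    5.61992255]
```

View pics/sc5.png

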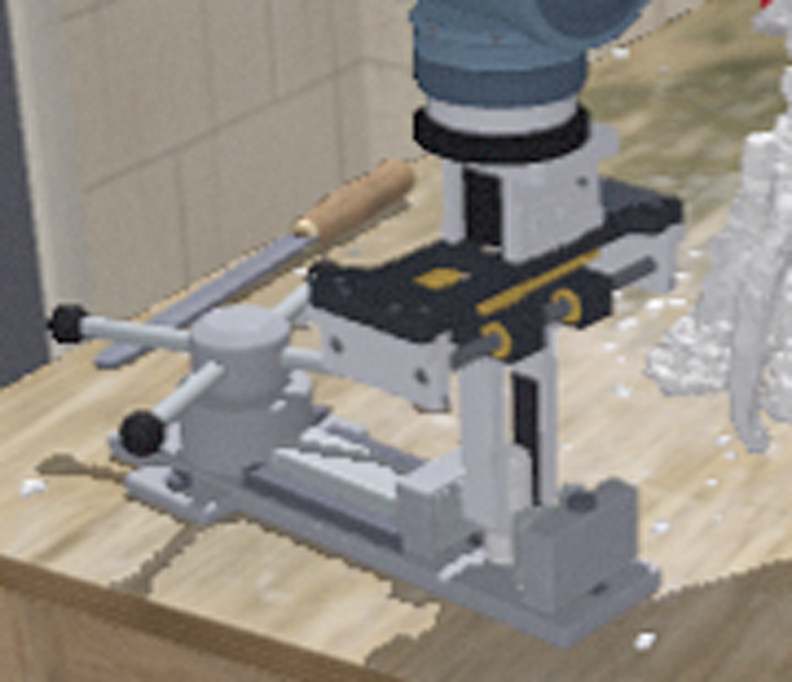

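servo_tool([
  [[-0.05,0,0,0,0,0],[-0.05,0,0,0,0,0],[-0.05,0,0,0,0,0],[-0.05,0,0,0,0,0],[-0.05,0,0,0,0,0]],
], hand=-0.06)

```text
clock: 8.45
ee_pos: [0.599, -0.059, 0.0298]
tool_rot: [[-0.0, 0.181, 0.983], [0.0, 0.983, -0.181], [-1.0, 0.0, -0.0]]
ft_force: [-0.4, -0.2, 0.4]
gripper_width: 0.0495
```

servo_tool([
  [[0,0,0,0,0,0],[0,0,0,0,0,0],[-2,0,0,0,0,0],[-5,0,0,0,0,0],[-8,0,0,0,0,0]],
])

```text
clock: 8.95
ee_pos: [0.5985, -0.0588, 0.1104]
tool_rot: [[-0.001, 0.181, 0.983], [0.0, 0.983, -0.181], [-1.0, 0.0, -0.001]]
ft_force: [-0.0, -0.1, 0.1]
gripper_width: 0.0497
```

servo_tool([
  [[-4,0,0,0,0,0],[-8,0,0,0,0,0],[-11,0,0,0,0,0],[-11,0,0,0,0,0]],
])

```text
clock: 9.35
ee_pos: [0.6019, -0.0597, 0.2259]
tool_rot: [[0.01, 0.181, 0.983], [-0.003, 0.983, -0.181], [-1.0, -0.001, 0.01]]
ft_force: [0.1, 0.5, -0.3]
gripper_width: 0.0499
```

```bash
python3 - <<'E'
from bench import cams,manip
from h import *
hub=np.array([.569,-.230]);t=np.radians(80);ex=np.array([np.cos(t),np.sin(t)]);ey=np.array([-ex[1],ex[0]])
d=cams.get_image("wrist"); np.savez("wrist6.npz",**d); cv2.imwrite("pics/wrist6.png",d["color"])
o=manip.get_obs(); print(o["clock"],o["ee_pos"],o["ft_force"],o["gripper_width"])
X=cloud(d).reshape(-1,3);X=X[np.isfinite(X[:,0])]
q=X[:,:2]-hub;a=q@ex;b=q@ey
s=(abs(a-.174)<.03)&(abs(b)<.03)&(X[:,2]>.0605)&(X[:,2]<.072)
print(s.sum(),a[s].mean(),b[s].mean(),X[s,2].mean())
E
```

```text
9.4 [ 0.60035005 -0.05938181  0.22258865] [-0.16579918  0.43106459  0.08849996] 0.04955619622233509
431 0.17267085039918392 -0.00031215890421703343 0.06485962046587508
```

View pics/wrist6.png

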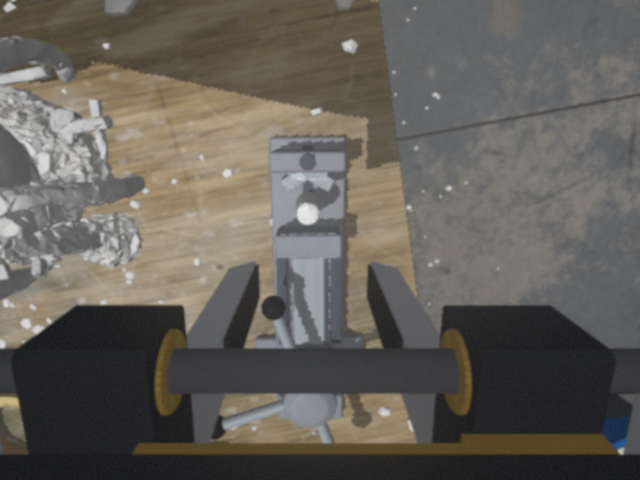

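The stub stands free at x 172.7, y −0.3 mm, with its top at 65 mm. In the wrist image its white top is at (308,214). Next I'll work out the approach to the spokes.

```bash
cat >> h.py <<'E'
HUB=np.array([.569,-.230])
def plan(phi_deg,r,off,z):
    from bench import manip
    o=manip.get_obs();R=o["tool_rot"];p=o["ee_pos"]
    f=np.radians(phi_deg);e=np.array([np.cos(f),np.sin(f)]);n=np.array([-e[1],e[0]])
    T=np.append(HUB+r*e+off*n,z)
    cur=np.degrees(np.arctan2(R[1,2],R[0,2]))
    d=R.T@(T-p)*100
    print("clock %.2f"%o["clock"],"pos",p.round(4),"yaw %.1f"%cur,"ft",o["ft_force"].round(1),"q",o["joint_positions"].round(2))
    print("shift cm",d.round(2),"turn about x %.3f"%(-np.radians((phi_deg-cur+180)%360-180)))
E
python3 - <<'E'
from h import *
d=load("wrist6")
def ray(u,v,z):
    M=d["world_from_camera"]; r=M[:3,:3]@np.array([(u-d["cx"])/d["fx"],(v-d["cy"])/d["fy"],1]); o=M[:3,3]
    return (o+r*(z-o[2])/r[2])[:2]
for (u,v) in [(274,307),(217,427)]:
    q=ray(u,v,.068)-HUB; print(q,np.hypot(*q),np.degrees(np.arctan2(q[1],q[0])))
q=ray(308,405,.085);print("hub",q)
plan(9,.066,.0205,.12)
E
```

```text
[-0.0140816  0.0924934] 0.09355917852479077 98.65648756715028
[-0.09226066 -0.01818759] 0.0940362628479485 -168.8481220515347
hub [ 0.56857862 -0.22844002]
clock 9.40 pos [ 0.6004 -0.0594  0.2226] yaw -10.4 ft [-0.2  0.4  0.1] q [-0.29  0.12  1.67 -0.    1.35 -0.1 ]
shift cm [ 10.29 -13.21   5.49] turn about x -0.339
```

servo_tool([
  [[0,-3.0,1.3,-0.1,0,0],[1,-6,2.6,-0.2,0,0],[2.5,-9,3.8,-0.3,0,0],[4,-12,5,-0.34,0,0],[5,-13.2,5.5,-0.34,0,0]],
], hand=1, grip_force=30)

```text
clock: 9.9
ee_pos: [0.6278, -0.2004, 0.1661]
tool_rot: [[-0.004, -0.155, 0.988], [0.002, 0.988, 0.155], [-1.0, 0.003, -0.004]]
ft_force: [-1.1, 1.7, 0.6]
gripper_width: 0.0134
```

servo_tool([
  [[3,0,0,0,0,0],[5.3,0,0,0,0,0],[5.3,0,0,0,0,0],[5.3,0,0,0,0,0]],
])

```text
clock: 10.3
ee_pos: [0.6288, -0.1979, 0.1162]
tool_rot: [[-0.002, -0.157, 0.988], [0.001, 0.988, 0.157], [-1.0, 0.001, -0.001]]
ft_force: [0.5, -0.6, 0.7]
gripper_width: 0.0008
```

```bash
python3 - <<'E'
from h import *
plan(9,.066,.0205,.054)
from bench import cams
d=cams.get_image("scene"); crop(d,165,150,345,305,4.4,"pics/sc7.png")
d=cams.get_image("side"); crop(d,245,105,405,275,4.4,"pics/sd7.png")
E
```

```text
clock 10.30 pos [ 0.6288 -0.1979  0.1162] yaw 9.1 ft [ 0.5 -0.6  0.7] q [-0.48  0.35  1.59  0.    1.2  -0.63]
shift cm [ 6.22 -0.19  0.2 ] turn about x 0.001
```

View pics/sc7.png

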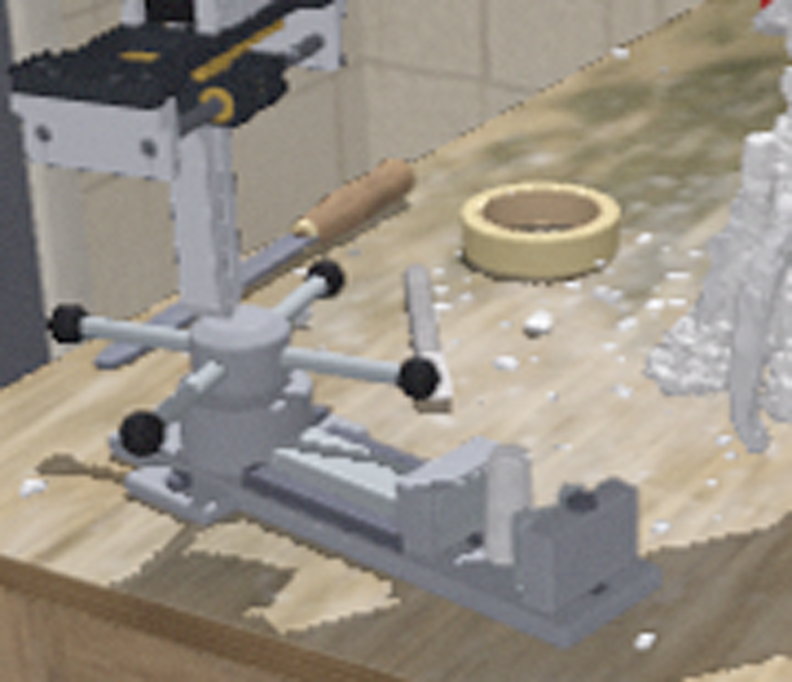

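View pics/sd7.png

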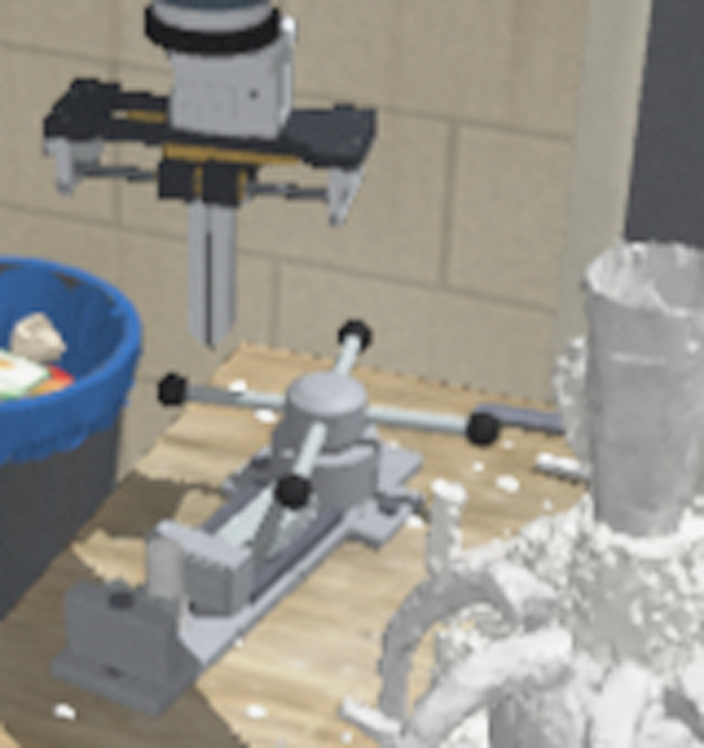

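servo_tool([
  [[2,0,0.2,0,0,0],[4,0,0.2,0,0,0],[5.5,0,0.2,0,0,0],[6.1,0,0.2,0,0,0],[6.1,0,0.2,0,0,0]],
])

```text
clock: 10.9
ee_pos: [0.631, -0.1983, 0.0556]
tool_rot: [[-0.001, -0.157, 0.988], [0.0, 0.988, 0.157], [-1.0, 0.0, -0.001]]
ft_force: [0.0, -0.1, 1.0]
gripper_width: 0.0004
```

```bash
python3 - <<'E'
from h import *
plan(9,.066,.0135,.054)
E
```

```text
clock 10.90 pos [ 0.631  -0.1983  0.0556] yaw 9.1 ft [ 0.  -0.1  1. ] q [-0.48  0.43  1.61  0.    1.1  -0.63]
shift cm [ 0.16 -0.82 -0.02] turn about x 0.001
```

servo_tool([
  [[0.1,-0.2,0,0,0,0],[0.1,-0.4,0,0,0,0],[0.1,-0.6,0,0,0,0],[0.1,-0.8,0,0,0,0],[0.1,-0.8,0,0,0,0]],
])

```text
clock: 11.4
ee_pos: [0.6327, -0.2066, 0.0554]
tool_rot: [[0.001, -0.157, 0.988], [-0.0, 0.988, 0.157], [-1.0, -0.0, 0.001]]
ft_force: [-0.1, 1.3, 0.5]
gripper_width: 0.0005
```

servo_tool([
  [[0,-0.33,0.06,0.05,0,0],[0,-0.67,0.1,0.1,0,0],[0,-1.0,0.13,0.15,0,0],[0,-1.34,0.14,0.2,0,0],[0,-1.68,0.13,0.25,0,0]],
])

```text
clock: 11.9
ee_pos: [0.6369, -0.2212, 0.0553]
tool_rot: [[0.001, 0.094, 0.996], [0.003, 0.996, -0.094], [-1.0, 0.003, 0.001]]
ft_force: [0.7, 6.0, 1.9]
gripper_width: 0.0005
```

```bash
cat >> h.py <<'E'
def where():
    from bench import manip
    o=manip.get_obs();p=o["ee_pos"][:2]-HUB;R=o["tool_rot"]
    yaw=np.arctan2(R[1,2],R[0,2]);e=R[:2,2];n=np.array([-e[1],e[0]])
    F=o["ft_force"]
    print("clk %.2f yaw %.1f  r %.1f off %.1f z %.1f mm | F radial %.1f tang %.1f Fz %.1f | moment about hub axis %.3f -> N@70: %.1f"%(o["clock"],np.degrees(yaw),p@e*1e3,p@n*1e3,o["ee_pos"][2]*1e3,F[:2]@e,F[:2]@n,F[2],p[0]*F[1]-p[1]*F[0],(p[0]*F[1]-p[1]*F[0])/.07))
    return o
E
python3 -c "
from h import *;where()"
```

```text
clk 11.90 yaw -5.4  r 66.8 off 15.1 z 55.3 mm | F radial 0.1 tang 6.0 Fz 1.9 | moment about hub axis 0.402 -> N@70: 5.7
```

servo_tool([
  [[0,-0.4,0.07,0.06,0,0],[0,-0.8,0.11,0.12,0,0],[0,-1.2,0.13,0.18,0,0],[0,-1.61,0.13,0.24,0,0],[0,-2.01,0.1,0.3,0,0]],
])

```text
clock: 12.4
ee_pos: [0.6371, -0.2417, 0.0554]
tool_rot: [[0.004, 0.384, 0.923], [0.002, 0.923, -0.384], [-1.0, 0.003, 0.003]]
ft_force: [4.7, 4.9, -1.0]
gripper_width: 0.0001
```

servo_tool([
  [[0,-0.4,0.07,0.06,0,0],[0,-0.8,0.11,0.12,0,0],[0,-1.2,0.13,0.18,0,0],[0,-1.61,0.13,0.24,0,0],[0,-2.01,0.1,0.3,0,0]],
])

```text
clock: 12.9
ee_pos: [0.6308, -0.2613, 0.0555]
tool_rot: [[0.005, 0.64, 0.768], [0.0, 0.768, -0.64], [-1.0, 0.003, 0.004]]
ft_force: [6.2, 2.9, -1.5]
gripper_width: 0.0004
```

```bash
python3 -c "
from h import *;where()"
```

```text
clk 12.90 yaw -39.8  r 67.6 off 15.5 z 55.5 mm | F radial 2.9 tang 6.3 Fz -1.5 | moment about hub axis 0.377 -> N@70: 5.4
```

servo_tool([
  [[0,-0.4,0.07,0.06,0,0],[0,-0.8,0.11,0.12,0,0],[0,-1.2,0.13,0.18,0,0],[0,-1.61,0.13,0.24,0,0],[0,-2.01,0.1,0.3,0,0]],
])

```text
clock: 13.4
ee_pos: [0.6189, -0.2781, 0.0556]
tool_rot: [[0.006, 0.838, 0.545], [-0.001, 0.545, -0.838], [-1.0, 0.004, 0.004]]
ft_force: [7.1, 0.6, -2.4]
gripper_width: 0.0007
```

servo_tool([
  [[0,-0.4,0.07,0.06,0,0],[0,-0.8,0.11,0.12,0,0],[0,-1.2,0.13,0.18,0,0],[0,-1.61,0.13,0.24,0,0],[0,-2.01,0.1,0.3,0,0]],
])

```text
clock: 13.9
ee_pos: [0.6026, -0.2907, 0.0557]
tool_rot: [[0.006, 0.962, 0.273], [-0.003, 0.273, -0.962], [-1.0, 0.005, 0.004]]
ft_force: [6.3, -1.7, -3.2]
gripper_width: 0.0009
```

```bash
python3 -c "
from h import *;o=where()
print(o['joint_positions'].round(2))
from bench import cams
d=cams.get_image('scene'); np.savez('scene8.npz',**d);crop(d,165,150,345,305,4.4,'pics/sc8.png')
d=cams.get_image('side'); np.savez('side8.npz',**d);crop(d,245,105,405,275,4.4,'pics/sd8.png')
"
```

```text
clk 13.90 yaw -74.2  r 67.5 off 15.7 z 55.7 mm | F radial 3.3 tang 5.6 Fz -3.2 | moment about hub axis 0.327 -> N@70: 4.7
[-0.62  0.44  1.6   0.    1.09  0.67]
```

View pics/sc8.png

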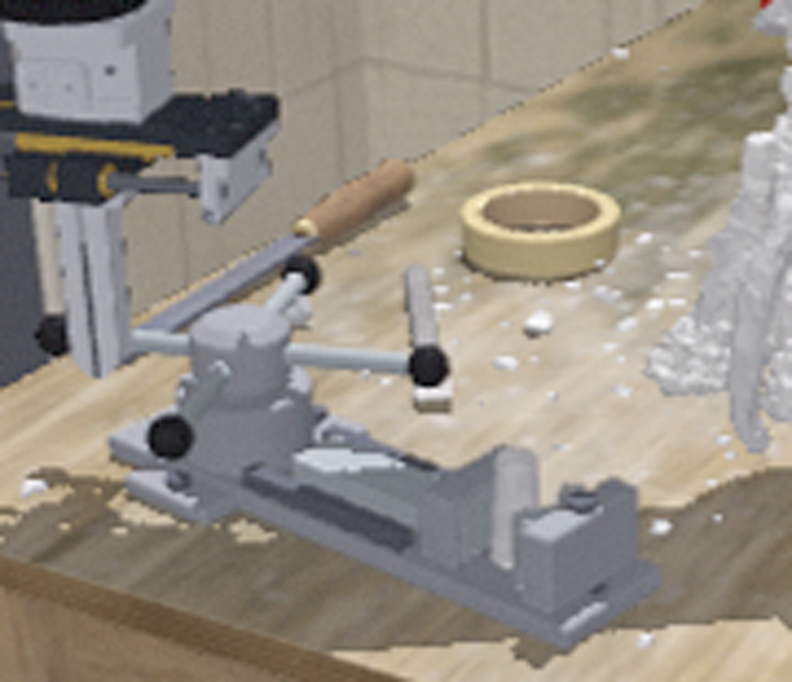

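View pics/sd8.png

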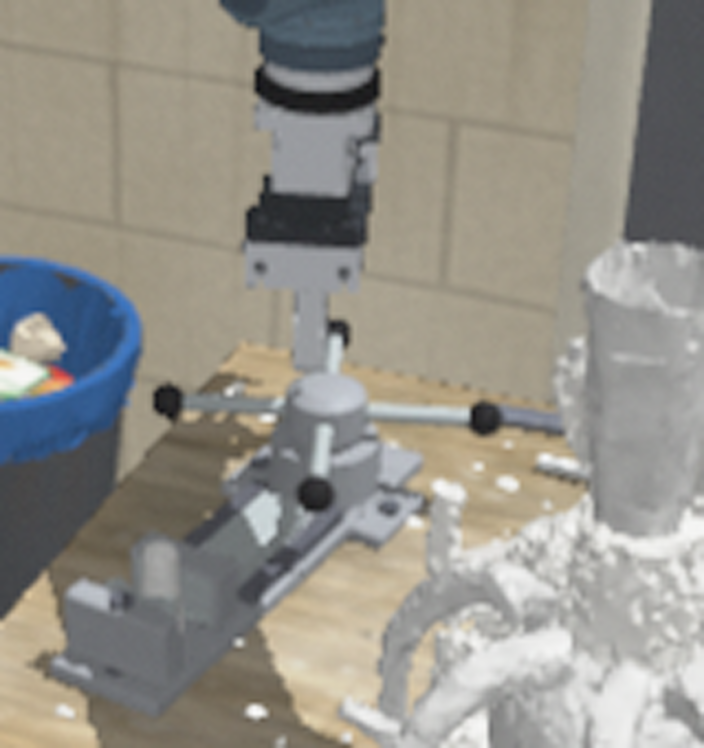

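servo_tool([
  [[0,0.4,0,0,0,0],[0,0.9,0,0,0,0],[-2,1,0,0,0,0],[-5,1,0,0,0,0],[-6,1,0,0,0,0]],
])

```text
clock: 14.5
ee_pos: [0.6118, -0.2877, 0.1182]
tool_rot: [[0.004, 0.961, 0.276], [-0.003, 0.276, -0.961], [-1.0, 0.003, 0.004]]
ft_force: [-0.1, -0.9, 1.0]
gripper_width: 0.0003
```

```bash
python3 - <<'E'
from h import *
from bench import cams
d=cams.get_image("scene");np.savez("scene9.npz",**d)
e=cams.get_image("side");np.savez("side9.npz",**e)
for D in (d,e):
    W=cloud(D).reshape(-1,3);C=D["color"].reshape(-1,3).astype(int)
    ok=np.isfinite(W[:,0]);W=W[ok];C=C[ok]
    k=(np.hypot(*(W[:,:2]-HUB).T)<.12)&(C.max(1)<60)&(W[:,2]>.055)&(W[:,2]<.085);X=W[k]
    from scipy.cluster.hierarchy import fcluster,linkage
    l=fcluster(linkage(X,'single'),.015,'distance')
    for i in np.unique(l):
        if (l==i).sum()>8:
            m=X[l==i].mean(0); cam=D["world_from_camera"][:3,3]; v=m-cam; m=m+.007*v/np.linalg.norm(v); q=m[:2]-HUB
            print("knob",m.round(4),"ang %.1f"%np.degrees(np.arctan2(q[1],q[0])),(l==i).sum())
plan(16,.066,.022,.115)
E
```

```text
knob [ 0.4757 -0.2581  0.0676] ang -163.2 32
knob [ 0.5985 -0.3238  0.0662] ang -72.5 56
knob [ 0.5426 -0.1392  0.0663] ang 106.2 56
knob [ 0.6616 -0.2035  0.0661] ang 16.0 76
knob [ 0.4762 -0.26    0.0673] ang -162.1 32
knob [ 0.5974 -0.3254  0.0698] ang -73.4 16
knob [ 0.5405 -0.1401  0.0669] ang 107.6 39
knob [ 0.6603 -0.2041  0.0669] ang 15.9 35
clock 14.60 pos [ 0.6113 -0.2876  0.117 ] yaw -74.0 ft [ 0.3  0.2 -0.5] q [-0.61  0.39  1.55 -0.    1.2   0.68]
shift cm [ 0.18  4.12 -8.91] turn about x -1.571
```

servo_tool([
  [[0,0.8,-1.8,-0.14,0,0],[0,1.7,-3.6,-0.28,0,0],[0,2.5,-5.3,-0.42,0,0],[0,3.4,-7.1,-0.56,0,0],[0,4.2,-8.9,-0.7,0,0]],
])

```text
clock: 15.1
ee_pos: [0.625, -0.1886, 0.1128]
tool_rot: [[-0.003, 0.553, 0.833], [0.001, 0.833, -0.553], [-1.0, -0.0, -0.003]]
ft_force: [0.3, 0.8, -0.0]
gripper_width: 0.0002
```

servo_tool([
  [[0,0,0,-0.14,0,0],[0,0,0,-0.28,0,0],[0,0,0,-0.42,0,0],[0,0,0,-0.56,0,0],[0,0,0,-0.7,0,0]],
])

```text
clock: 15.6
ee_pos: [0.6249, -0.1893, 0.1127]
tool_rot: [[-0.003, -0.114, 0.994], [0.001, 0.994, 0.114], [-1.0, 0.002, -0.003]]
ft_force: [-1.1, -0.0, -0.4]
gripper_width: 0.0004
```

servo_tool([
  [[0,0,0,-0.1,0,0],[0,0,0,-0.18,0,0],[0,0,0,-0.18,0,0]],
])

```text
clock: 15.9
ee_pos: [0.625, -0.1894, 0.1129]
tool_rot: [[-0.003, -0.284, 0.959], [0.001, 0.959, 0.284], [-1.0, 0.002, -0.002]]
ft_force: [-0.9, 0.0, -0.3]
gripper_width: 0.0005
```

```bash
python3 - <<'E'
from h import *
plan(17,.066,.022,.055)
E
```

```text
clock 15.90 pos [ 0.625  -0.1894  0.1129] yaw 16.5 ft [-0.9  0.  -0.3] q [-0.47  0.35  1.61 -0.    1.19 -0.76]
shift cm [ 5.79 -0.06  0.07] turn about x -0.009
```

servo_tool([
  [[2,0,0.1,0,0,0],[4,0,0.1,0,0,0],[5.3,0,0.1,0,0,0],[5.8,0,0.1,0,0,0],[5.8,0,0.1,0,0,0]],
])

```text
clock: 16.4
ee_pos: [0.6263, -0.1893, 0.0558]
tool_rot: [[-0.002, -0.283, 0.959], [0.001, 0.959, 0.283], [-1.0, 0.001, -0.001]]
ft_force: [-0.0, 0.7, 0.4]
gripper_width: 0.0003
```

servo_tool([
  [[0,-0.2,0,0,0,0],[0,-0.4,0,0,0,0],[0,-0.6,0,0,0,0],[0,-0.75,0,0,0,0],[0,-0.75,0,0,0,0]],
])

```text
clock: 16.9
ee_pos: [0.6293, -0.1972, 0.0573]
tool_rot: [[0.001, -0.284, 0.959], [-0.0, 0.959, 0.284], [-1.0, -0.0, 0.0]]
ft_force: [0.7, 0.2, -0.0]
gripper_width: 0.0003
```

```bash
python3 -c "
from h import *;o=where()"
```

```text
clk 16.90 yaw 16.5  r 67.1 off 14.4 z 57.3 mm | F radial 0.8 tang 0.0 Fz -0.0 | moment about hub axis -0.010 -> N@70: -0.1
```

servo_tool([
  [[0.1,-0.33,0.06,0.05,0,0],[0.2,-0.67,0.1,0.1,0,0],[0.2,-1.0,0.13,0.15,0,0],[0.2,-1.34,0.14,0.2,0,0],[0.2,-1.68,0.13,0.25,0,0]],
])

```text
clock: 17.4
ee_pos: [0.6354, -0.2107, 0.0551]
tool_rot: [[0.0, -0.036, 0.999], [0.003, 0.999, 0.036], [-1.0, 0.003, 0.001]]
ft_force: [0.4, 5.5, 0.9]
gripper_width: 0.0004
```

servo_tool([
  [[0,-0.33,0.06,0.05,0,0],[0,-0.67,0.1,0.1,0,0],[0,-1.0,0.13,0.15,0,0],[0,-1.34,0.14,0.2,0,0],[0,-1.68,0.13,0.25,0,0]],
])

```text
clock: 17.9
ee_pos: [0.6385, -0.2276, 0.0552]
tool_rot: [[0.003, 0.212, 0.977], [0.002, 0.977, -0.212], [-1.0, 0.003, 0.003]]
ft_force: [5.4, 4.0, -0.9]
gripper_width: 0.0006
```

```bash
python3 -c "
from h import *;o=where()
from bench import cams
d=cams.get_image('scene'); np.savez('scene10.npz',**d);crop(d,225,220,315,305,8,'pics/sc10.png')
d=cams.get_image('side'); np.savez('side10.npz',**d);crop(d,250,205,340,275,8,'pics/sd10.png')
t=np.radians(80);ex=np.array([np.cos(t),np.sin(t)]);ey=np.array([-ex[1],ex[0]])
for n in ['scene10','side10']:
    X=cloud(load(n)).reshape(-1,3);X=X[np.isfinite(X[:,0])]
    q=X[:,:2]-HUB;a=q@ex;b=q@ey
    s=(abs(a-.182)<.03)&(abs(b)<.03)&(X[:,2]>.0605)&(X[:,2]<.072); print(s.sum(),a[s].mean(),b[s].mean(),X[s,2].max())
    j=(abs(b)<.028)&(abs(b)>.014)&(X[:,2]>.045)&(X[:,2]<.0525)&(a>.12)&(a<.19); print(np.percentile(a[j],[2,98]))
"
```

```text
clk 17.90 yaw -12.3  r 67.4 off 17.1 z 55.2 mm | F radial 4.4 tang 5.1 Fz -0.9 | moment about hub axis 0.265 -> N@70: 3.8
55 0.18456632003883414 -0.002948461081912665 0.06725944781267257
[0.14919381 0.1719188 ]
39 0.18252008857846702 0.0026603585730820556 0.06696881810535305
[0.14704451 0.17185229]
```

View pics/sc10.png

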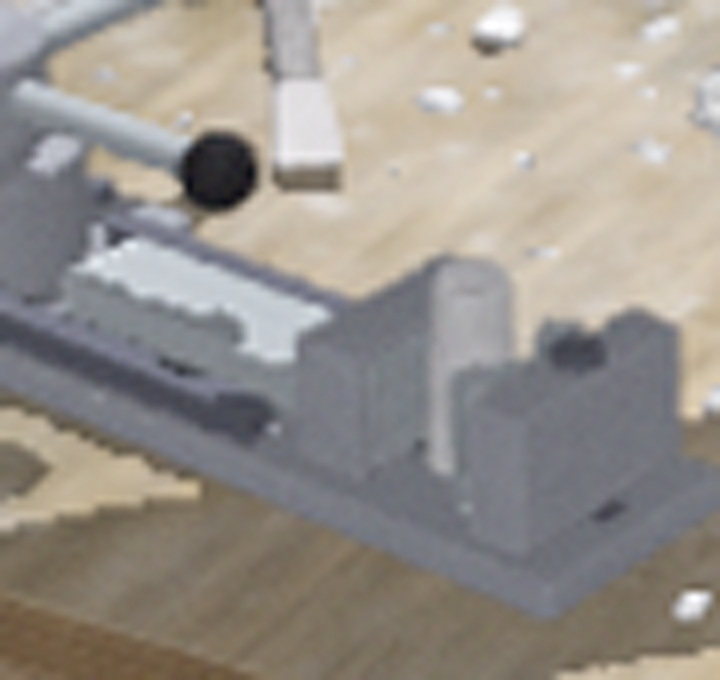

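```bash
python3 - <<'E'
s=open('h.py').read()
s=s.replace('    return o\n','    M=((p-.008*n)[0]*F[1]-(p-.008*n)[1]*F[0]); print("push@70 %.1f |F| %.1f"%(M/.07,np.linalg.norm(F)))\n    return o\n')
open('h.py','w').write(s)
E
python3 -c "
from h import *;where()"
```

```text
clk 18.00 yaw -12.2  r 67.2 off 16.4 z 55.2 mm | F radial 2.9 tang 3.7 Fz -0.3 | moment about hub axis 0.202 -> N@70: 2.9
push@70 3.2 |F| 4.7
```

servo_tool([
  [[0,-0.13,0.03,0.02,0,0],[0,-0.27,0.05,0.04,0,0],[0,-0.4,0.07,0.06,0,0],[0,-0.53,0.09,0.08,0,0],[0,-0.67,0.1,0.1,0,0]],
])

```text
clock: 18.5
ee_pos: [0.6382, -0.2345, 0.0552]
tool_rot: [[0.004, 0.308, 0.952], [0.002, 0.952, -0.308], [-1.0, 0.003, 0.003]]
ft_force: [5.6, 4.5, -0.9]
gripper_width: 0.0002
```

servo_tool([
  [[0,-0.13,0.03,0.02,0,0],[0,-0.27,0.05,0.04,0,0],[0,-0.4,0.07,0.06,0,0],[0,-0.53,0.09,0.08,0,0],[0,-0.67,0.1,0.1,0,0]],
])

```text
clock: 19.0
ee_pos: [0.6372, -0.2414, 0.0553]
tool_rot: [[0.004, 0.401, 0.916], [0.002, 0.916, -0.401], [-1.0, 0.003, 0.003]]
ft_force: [6.4, 3.8, -0.8]
gripper_width: 0.0003
```

```bash
python3 -c "
from h import *;where()"
```

```text
clk 19.00 yaw -23.6  r 67.0 off 17.0 z 55.3 mm | F radial 4.4 tang 6.0 Fz -0.8 | moment about hub axis 0.329 -> N@70: 4.7
push@70 5.2 |F| 7.5
```

servo_tool([
  [[0,-0.13,0.03,0.02,0,0],[0,-0.27,0.05,0.04,0,0],[0,-0.4,0.07,0.06,0,0],[0,-0.53,0.09,0.08,0,0],[0,-0.67,0.1,0.1,0,0]],
])

```text
clock: 19.5
ee_pos: [0.6355, -0.2481, 0.0553]
tool_rot: [[0.004, 0.491, 0.871], [0.001, 0.871, -0.491], [-1.0, 0.003, 0.003]]
ft_force: [6.0, 3.5, -2.7]
gripper_width: 0.0006
```

servo_tool([
  [[0,-0.13,0.03,0.02,0,0],[0,-0.27,0.05,0.04,0,0],[0,-0.4,0.07,0.06,0,0],[0,-0.53,0.09,0.08,0,0],[0,-0.67,0.1,0.1,0,0]],
])

```text
clock: 20.0
ee_pos: [0.6333, -0.2546, 0.0554]
tool_rot: [[0.005, 0.575, 0.818], [0.001, 0.818, -0.575], [-1.0, 0.004, 0.004]]
ft_force: [6.9, 2.6, -1.8]
gripper_width: 0.0001
```

```bash
cat > look.py <<'E'
from h import *
import sys
from bench import cams
where()
t=np.radians(80);ex=np.array([np.cos(t),np.sin(t)]);ey=np.array([-ex[1],ex[0]])
for n in ['scene','side']:
    D=cams.get_image(n);crop(D,*((225,220,315,305) if n=='scene' else (250,205,340,275)),8,f'pics/{n}_{sys.argv[1]}.png')
    X=cloud(D).reshape(-1,3);X=X[np.isfinite(X[:,0])]
    q=X[:,:2]-HUB;a=q@ex;b=q@ey
    s=(abs(a-.185)<.03)&(abs(b)<.03)&(X[:,2]>.0605)&(X[:,2]<.072); print(n,s.sum(),'stub',a[s].mean().round(4),b[s].mean().round(4))
    j=(abs(b)<.028)&(abs(b)>.014)&(X[:,2]>.045)&(X[:,2]<.0525)&(a>.12)&(a<.195); print('jaw',np.percentile(a[j],[2,98]).round(4))
where()
E
python3 look.py 11
```

```text
clk 20.00 yaw -35.1  r 66.8 off 16.9 z 55.4 mm | F radial 4.1 tang 6.1 Fz -1.8 | moment about hub axis 0.339 -> N@70: 4.8
push@70 5.3 |F| 7.6
scene 53 stub 0.1889 -0.0025
jaw [0.1535 0.1941]
side 41 stub 0.1862 0.0021
jaw [0.1502 0.1942]
clk 20.10 yaw -35.1  r 66.7 off 16.6 z 55.4 mm | F radial 3.1 tang 5.0 Fz -2.1 | moment about hub axis 0.280 -> N@70: 4.0
push@70 4.4 |F| 6.2
```

servo_tool([
  [[0,-0.13,0.03,0.02,0,0],[0,-0.27,0.05,0.04,0,0],[0,-0.4,0.07,0.06,0,0],[0,-0.53,0.09,0.08,0,0],[0,-0.67,0.1,0.1,0,0]],
])

```text
clock: 20.6
ee_pos: [0.6311, -0.2603, 0.0555]
tool_rot: [[0.007, 0.654, 0.756], [0.001, 0.756, -0.654], [-1.0, 0.006, 0.004]]
ft_force: [9.8, 5.2, -4.1]
gripper_width: 0.0006
```

```bash
python3 -c "
from h import *;where()"
```

```text
clk 20.60 yaw -40.8  r 66.8 off 17.7 z 55.5 mm | F radial 4.0 tang 10.3 Fz -4.1 | moment about hub axis 0.619 -> N@70: 8.8
push@70 9.3 |F| 11.8
```

The push is climbing (9.3 N). I'll hold briefly and then move in tiny steps.

servo_tool([
  [[0,0,0,0,0,0],[0,0,0,0,0,0]],
])

```text
clock: 20.8
ee_pos: [0.6311, -0.2604, 0.0555]
tool_rot: [[0.007, 0.653, 0.757], [0.001, 0.757, -0.653], [-1.0, 0.005, 0.004]]
ft_force: [9.5, 3.5, -3.2]
gripper_width: 0.0005
```

```bash
python3 look.py 12
```

```text
clk 20.80 yaw -40.8  r 66.8 off 17.6 z 55.5 mm | F radial 4.9 tang 8.8 Fz -3.2 | moment about hub axis 0.505 -> N@70: 7.2
push@70 7.8 |F| 10.6
scene 54 stub 0.1898 -0.0032
jaw [0.1537 0.1941]
side 45 stub 0.1875 0.0017
jaw [0.1523 0.193 ]
clk 20.90 yaw -40.8  r 66.8 off 17.6 z 55.4 mm | F radial 4.3 tang 9.1 Fz -3.9 | moment about hub axis 0.530 -> N@70: 7.6
push@70 8.1 |F| 10.7
```

View pics/scene_12.png

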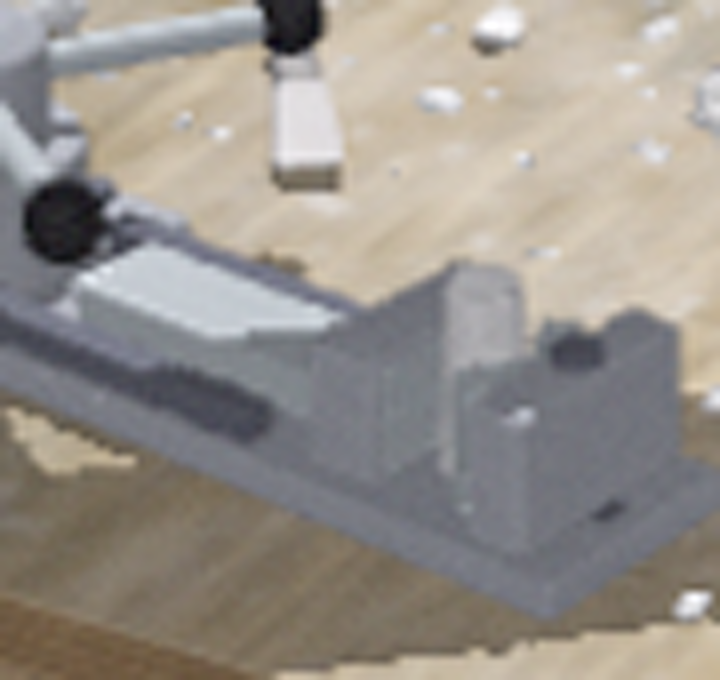

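The jaw has the stub upright in the V, its top at about (485,275) in the crop. I'm going on in 1 mm steps.

servo_tool([
  [[0,-0.05,0,0.008,0,0],[0,-0.1,0.01,0.015,0,0],[0,-0.1,0.01,0.015,0,0]],
])

```text
clock: 21.2
ee_pos: [0.6309, -0.2609, 0.0555]
tool_rot: [[0.008, 0.665, 0.747], [0.001, 0.747, -0.665], [-1.0, 0.006, 0.005]]
ft_force: [10.5, 5.0, -4.1]
gripper_width: 0.0007
```

```bash
python3 -c "
from h import *;where()"
```

```text
clk 21.20 yaw -41.7  r 66.7 off 18.0 z 55.5 mm | F radial 4.5 tang 10.7 Fz -4.1 | moment about hub axis 0.632 -> N@70: 9.0
push@70 9.5 |F| 12.3
```

servo_tool([
  [[0,-0.05,0,0.008,0,0],[0,-0.1,0.01,0.015,0,0],[0,-0.1,0.01,0.015,0,0],[0,-0.1,0.01,0.015,0,0]],
])

```text
clock: 21.6
ee_pos: [0.6306, -0.2616, 0.0555]
tool_rot: [[0.008, 0.676, 0.737], [0.001, 0.737, -0.676], [-1.0, 0.007, 0.005]]
ft_force: [12.1, 5.4, -4.7]
gripper_width: 0.0007
```

```bash
python3 -c "
from h import *;where()"
```

```text
clk 21.60 yaw -42.5  r 66.8 off 18.3 z 55.5 mm | F radial 5.3 tang 12.2 Fz -4.7 | moment about hub axis 0.717 -> N@70: 10.2
push@70 10.8 |F| 14.1
```

servo_tool([
  [[0,-0.03,0,0.005,0,0],[0,-0.07,0.01,0.01,0,0],[0,-0.07,0.01,0.01,0,0],[0,-0.07,0.01,0.01,0,0]],
])

```text
clock: 22.0
ee_pos: [0.6304, -0.2621, 0.0555]
tool_rot: [[0.009, 0.683, 0.73], [0.002, 0.73, -0.683], [-1.0, 0.007, 0.005]]
ft_force: [12.3, 4.8, -4.4]
gripper_width: 0.0004
```

```bash
python3 -c "
from h import *;where()
from bench import cams
cams.get_image('side');where();cams.get_image('side');where()"
```

```text
clk 22.00 yaw -43.1  r 66.7 off 18.5 z 55.5 mm | F radial 5.7 tang 11.9 Fz -4.4 | moment about hub axis 0.689 -> N@70: 9.8
push@70 10.5 |F| 13.9
clk 22.05 yaw -43.1  r 66.7 off 18.5 z 55.5 mm | F radial 5.4 tang 13.1 Fz -4.1 | moment about hub axis 0.777 -> N@70: 11.1
push@70 11.7 |F| 14.8
clk 22.10 yaw -43.1  r 66.8 off 18.5 z 55.5 mm | F radial 5.2 tang 11.8 Fz -4.5 | moment about hub axis 0.690 -> N@70: 9.9
push@70 10.5 |F| 13.7
```

servo_tool([
  [[0,-0.03,0,0.005,0,0],[0,-0.07,0.01,0.01,0,0],[0,-0.07,0.01,0.01,0,0],[0,-0.07,0.01,0.01,0,0]],
])

```text
clock: 22.5
ee_pos: [0.6302, -0.2625, 0.0556]
tool_rot: [[0.009, 0.69, 0.723], [0.002, 0.723, -0.69], [-1.0, 0.008, 0.006]]
ft_force: [11.9, 5.4, -4.4]
gripper_width: 0.0005
```

```bash
python3 -c "
from h import *;where()
from bench import cams
cams.get_image('side');where();cams.get_image('side');where()"
```

```text
clk 22.50 yaw -43.7  r 66.7 off 18.7 z 55.6 mm | F radial 4.9 tang 12.1 Fz -4.4 | moment about hub axis 0.716 -> N@70: 10.2
push@70 10.8 |F| 13.8
clk 22.55 yaw -43.7  r 66.7 off 18.7 z 55.5 mm | F radial 6.6 tang 13.4 Fz -4.6 | moment about hub axis 0.771 -> N@70: 11.0
push@70 11.8 |F| 15.7
clk 22.60 yaw -43.7  r 66.7 off 18.7 z 55.5 mm | F radial 6.0 tang 12.5 Fz -5.1 | moment about hub axis 0.722 -> N@70: 10.3
push@70 11.0 |F| 14.8
```

The push averages about 11.2 N at 70 mm, inside the firm band. I'm backing off and lifting clear.

servo_tool([
  [[0,0.4,0,0,0,0],[0,0.8,0,0,0,0],[0,1.2,0,0,0,0],[0,1.6,0,0,0,0],[0,1.6,0,0,0,0]],
])

```text
clock: 23.1
ee_pos: [0.6374, -0.2526, 0.0549]
tool_rot: [[-0.0, 0.69, 0.724], [0.0, 0.724, -0.69], [-1.0, -0.0, -0.0]]
ft_force: [-0.9, -0.2, -0.2]
gripper_width: 0.0008
```

servo_tool([
  [[-2,0,0,0,0,0],[-5,0,0,0,0,0],[-9,0,0,0,0,0],[-13,0,0,0,0,0],[-16,0,0,0,0,0]],
])

```text
clock: 23.6
ee_pos: [0.6377, -0.2534, 0.2182]
tool_rot: [[0.002, 0.691, 0.723], [-0.002, 0.723, -0.691], [-1.0, 0.001, 0.003]]
ft_force: [0.6, -1.1, 1.2]
gripper_width: 0.0003
```

servo_tool([
  [[0,0,0,0,0,0],[0,0,0,0,0,0]],
])

```text
clock: 23.8
ee_pos: [0.6373, -0.2531, 0.2152]
tool_rot: [[0.001, 0.691, 0.723], [-0.0, 0.723, -0.691], [-1.0, 0.0, 0.001]]
ft_force: [0.2, 0.5, -0.8]
gripper_width: 0.0006
```

```bash
python3 look.py 13; python3 -c "
from bench import cams
import cv2
d=cams.get_image('scene');cv2.imwrite('pics/scene14.png',d['color'])"
```

```text
clk 23.80 yaw -43.7  r 65.3 off 30.5 z 215.2 mm | F radial -0.2 tang 0.5 Fz -0.8 | moment about hub axis 0.041 -> N@70: 0.6
push@70 0.6 |F| 1.0
scene 52 stub 0.1902 -0.003
jaw [0.1538 0.1938]
side 42 stub 0.1871 0.002
jaw [0.1512 0.1943]
clk 23.90 yaw -43.7  r 64.1 off 30.3 z 212.5 mm | F radial -0.2 tang 0.1 Fz -0.0 | moment about hub axis 0.009 -> N@70: 0.1
push@70 0.1 |F| 0.2
```

View pics/scene_13.png

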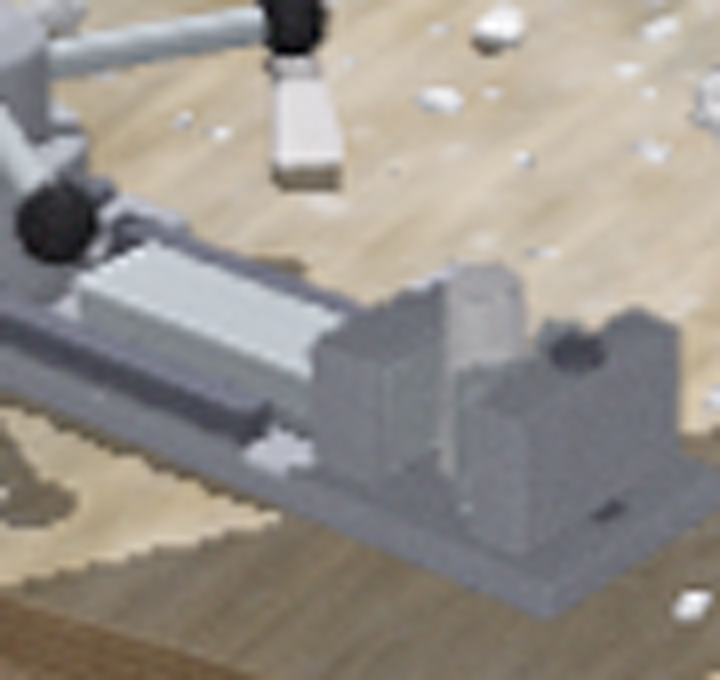

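View pics/scene14.png

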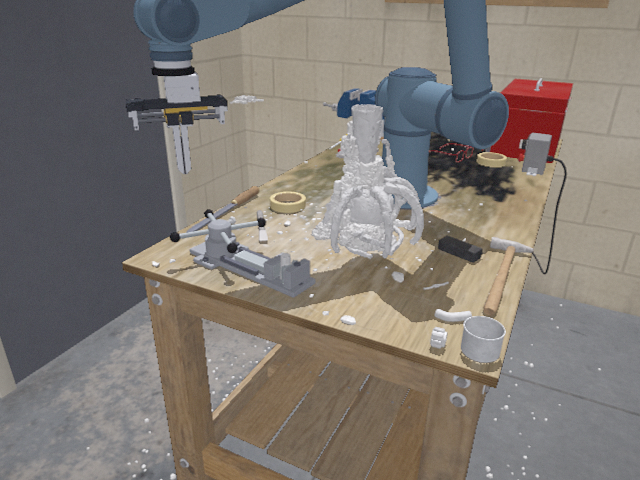

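View pics/side_13.png

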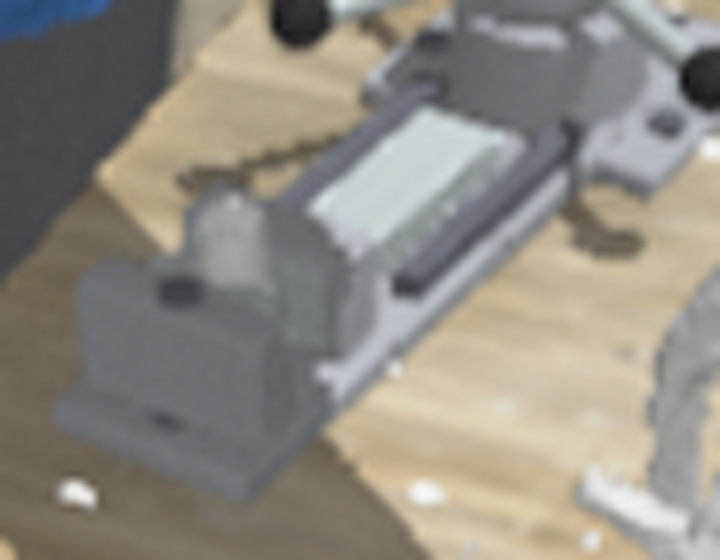

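The stub stands upright between the jaw and the V, in the scene crop at about (485,275). The arm is clear, and the bystanders appear at the same pixels as at the start. Handing in.

```bash
python3 -c "
from bench import manip
print(manip.close_job())"
```

```text
the job is handed in; nothing more can be done
None
```

I stood the stub on the vice bed and let go of it. I then wound the capstan clockwise with two spokes, one after the other, until the jaw pressed the stub into the V. The job is handed in at about 24 s of the 72 s allowed.

- **Placing:** after release the stub stood free 173 mm from the capstan axis, within 1 mm of the vice's middle. Its top was 65 mm above the bench, as it should be.
- **Winding:** turning free took about 5 N at 70 mm. The push then climbed in small steps to about 11.2 N, at the low end of the 11–13 N "held firmly" band. Total force on the fingers stayed below about 16 N, against the 25 N limit.
- **Last checks:** the stub stands upright at about 188–190 mm, roughly on the vice's middle. The two cameras disagree by 3 mm along the vice and 5 mm across it, because each sees the stub from its own side. The arm was lifted clear, with no force left on the tool.
- **Bystanders:** in the last scene picture they all look to be where they were. I compared this by eye and did not measure it.
- **Not checked:** I could not measure the squeeze left after letting go. From the push it was roughly 38–45 N while pushing; it should settle to 40 N or less, and more than 15 N is needed.

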